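# Flip core-sample cassettes face-down onto the scanner glass and start the scan

### The job

Put every sediment cassette on the bench into the loader's hinged plate, one to a pocket, sediment face up; when all are in, swing the plate right over so that they drop face-down onto the scanner glass, then swing the empty plate fully back to rest. After that slide the console's dust cover all the way aside, press the start button fully down, and slide the cover fully shut again, leaving every cassette lying flat and face-down in the scanner's nest and the other things on the bench undisturbed.

Things in the scene. Friction and masses are not known exactly. Their poses are not given: they have to be found in the camera images.
- loader: Fixed flip-over loader, 205 x 250 mm, 50 mm high. Origin on the bench below the middle of the hinge line; y along that line, x towards the scanner, z up. On the -x side the aluminium loading plate with three pockets, on the +x side the scan glass with three nests between black walls, and behind it (69 to 130 mm from the hinge line) a flat housing 46 mm high.
- loader_hinge (a point): Middle of the hinge line, 50 mm above the bench; the hinge axis is the loader's y axis.
- plate (a joint): Swing of the loading plate, rad: 0 at rest, pockets up (as at the start); 3.14 swung right over the nest, upside down; positive carries it up and over to the loader's +x. The hinge is stiff (0.45 N m, some 6 N at the bar): the plate stays where it is left. Past upright the cassettes tip out by themselves and settle in the nests; with the plate fully over they have 2 mm of play in height.
- plate_bar (a point): Middle of the plate's handle: a black round bar, 14 mm across, 66 mm long, parallel to the hinge line and 80 mm from it, sticking out past the plate's -y end, nothing under it (157 mm to the -y side of the loader's middle; 50 mm above the bench at both ends of the swing, 130 mm when upright). A gripper pointing down can hold it all through the swing; the bar turns between the fingers.
- pocket1 (a point): Centre of the floor of pocket 1 of the loading plate (it moves with the plate); z points out of the pocket. 48 mm across the hinge line x 68 mm along it, 11 mm deep, walls 6 to 8 mm thick, wall tops 50 mm above the bench with the plate at rest; a seated cassette stands 9 mm above them, its centre 10 mm above this point. Pockets lie at loader x -39 mm, y -76, 0, +76 mm (1, 2, 3).
- pocket2 (a point): Centre of the floor of pocket 2 of the loading plate (it moves with the plate); z points out of the pocket. 48 mm across the hinge line x 68 mm along it, 11 mm deep, walls 6 to 8 mm thick, wall tops 50 mm above the bench with the plate at rest; a seated cassette stands 9 mm above them, its centre 10 mm above this point. Pockets lie at loader x -39 mm, y -76, 0, +76 mm (1, 2, 3).
- pocket3 (a point): Centre of the floor of pocket 3 of the loading plate (it moves with the plate); z points out of the pocket. 48 mm across the hinge line x 68 mm along it, 11 mm deep, walls 6 to 8 mm thick, wall tops 50 mm above the bench with the plate at rest; a seated cassette stands 9 mm above them, its centre 10 mm above this point. Pockets lie at loader x -39 mm, y -76, 0, +76 mm (1, 2, 3).
- nest1 (a point): Centre of the floor (scan glass, 39 mm above the bench) of nest 1, axes as the loader's. 50 mm across the hinge line x 70 mm along it, 10 mm deep, wall tops 49 mm above the bench; it receives the cassette of pocket 1, whose centre then lies 10 mm above this point. Nests lie at loader x 34.5 mm, y -76, 0, +76 mm (1, 2, 3).
- nest2 (a point): Centre of the floor (scan glass, 39 mm above the bench) of nest 2, axes as the loader's. 50 mm across the hinge line x 70 mm along it, 10 mm deep, wall tops 49 mm above the bench; it receives the cassette of pocket 2, whose centre then lies 10 mm above this point. Nests lie at loader x 34.5 mm, y -76, 0, +76 mm (1, 2, 3).
- nest3 (a point): Centre of the floor (scan glass, 39 mm above the bench) of nest 3, axes as the loader's. 50 mm across the hinge line x 70 mm along it, 10 mm deep, wall tops 49 mm above the bench; it receives the cassette of pocket 3, whose centre then lies 10 mm above this point. Nests lie at loader x 34.5 mm, y -76, 0, +76 mm (1, 2, 3).
- cassette1_centre (a point): Centre (half-way up) of a white plastic sample cassette, a plain block 42 x 64 x 20 mm (x, y, z), about 0.1 kg, filled flush with hard, layered brown resin-set sediment on its +z face (up at the start); the other face is plain white. All are alike; half a turn about z makes no difference. Two or three of the three are there; an absent one has no pose.
- cassette2_centre (a point): Centre (half-way up) of a white plastic sample cassette, a plain block 42 x 64 x 20 mm (x, y, z), about 0.1 kg, filled flush with hard, layered brown resin-set sediment on its +z face (up at the start); the other face is plain white. All are alike; half a turn about z makes no difference. Two or three of the three are there; an absent one has no pose.
- cassette3_centre (a point): Centre (half-way up) of a white plastic sample cassette, a plain block 42 x 64 x 20 mm (x, y, z), about 0.1 kg, filled flush with hard, layered brown resin-set sediment on its +z face (up at the start); the other face is plain white. All are alike; half a turn about z makes no difference. Two or three of the three are there; an absent one has no pose.
- console: Fixed grey start console, 84 x 165 x 36 mm (x, y, z). Origin under its middle on the bench; y runs along its length, the way in which the dust cover slides open. The button is 38 mm to the -y side of the middle.
- cover (a joint): Travel of the sliding steel dust cover (80 x 66 mm, top 62 mm above the bench), m: 0 shut over the button, 0.074 fully aside towards the console's +y. It slides with about 1.5 N and stays where it is left.
- cover_grip (a point): Middle of the black upright fin on the cover: 40 mm along the console's x, 12 mm thick along its y, 26 mm high; this point is 75 mm above the bench, half-way up the fin, 12 mm above the cover plate.
- start_button_top (a point): Centre of the top of the round grey start button, 30 mm across, 54 mm above the bench, in a black collar (44 mm across, 48 mm above the bench); pressed straight down.
- start_button (a joint): Travel of the start button, m: 0 up, 0.006 fully down; springs back; takes about 5 N.
- jar: Bystander: clear sample jar with white lid, 48 mm across, 65 mm high; origin under it.
- beaker: Bystander: clear beaker, 70 mm across, 85 mm high; origin under it.
- wash_bottle: Bystander: white bottle with blue cap, 60 mm across, 150 mm high; origin under it.
- jar2: Bystander: clear jar with white lid, 60 mm across, 80 mm high; origin under it.
Not all that is in view belongs to the job. What is shaped like the console but purple is not meant. Leave any yellow look-alike of the part that bears cassette1_centre alone.

How it is judged:
By the outcome, as a careful person would: the job done as asked, in the order asked, and still so for the second after the job is handed in, with the robot touching nothing.
Of cassette1, cassette2, cassette3 only 2 to 3 are there at a start; the rules pass over those that are not, and their reading is None.
At some moment in a run one of cassette1, cassette2, cassette3 may be knocked a few centimetres aside while the robot is not near it.
It also fails if it takes over 208 s, if anything falls off the work surface, if the arm or the gripper's body presses on something with over 40 N, if the wrist force passes 120 N, or if a joint passes its speed limit or range.

### The arm

A 6-joint arm with a two-finger parallel gripper is mounted at the origin on the work surface. World frame = base frame: x ahead of the robot, y to its left, z up, the work surface at z = 0. Lengths are in m, angles in rad, forces in N, time in s.
With the tool pointing down it reaches from about 0.275 to 0.85 m from the base axis. Payload 19 kg.
Tool frame: the origin (TCP) lies at the very end of the fingers, on their centre line; the grasp point (between the pads) lies 19 mm behind it; y points along the fingers, x is the direction in which the jaws open and shut, and the axes are right-handed (so a half turn about y gives the same grasp; the last joint's range is limited). The gripper opens to 85 mm and grips with 20 to 120 N. Pads are 22 mm wide; open, the fingers measure 114 mm over their backs; the gripper's body (76 mm by 85 mm) begins 54 mm behind the grasp point. The pads swing forward as they close: fully open they stand 13 mm farther back than shut.
Start: joints at [0.997, 0.15, 1.437, -0, 1.554, -0.134], TCP at [0.245, 0.52, 0.231] pointing down, gripper open.
Joint ranges: [-2.8, 2.8], [-0.68, 2.1], [0.12, 2.68], [-1.39, 4.53], [0.16, 2.79], [-2.81, 2.81]. Speed limits (rad/s): [1.89, 1.89, 2.22, 3.01, 3.01, 3.01].

### API

Orientations are given as a 3x3 rotation matrix whose columns are the frame's x, y, z axes.
In Python, from bench import readout, optics, workorder gives the robot as it stands.
- The arm moves only by the tool arm_command, never from a script. Its argument "plan" is a list of rows, each an object with "linear": the shift along the tool's x, y, z in mm, a list of three; "turn": the turn, a rotation vector about the tool's x, y, z in rad, a list of three; "claw": the closure, from 0 (fully open) to 1 (shut). A call has 1 to 5 rows; each row shifts and turns the pose as measured when the row begins, along the tool's axes as they then stand; what a row does not reach is not made up. A row lasts 1/8 s, in which the tool goes at most 62.5 mm and 10.7 degrees, less where a joint would pass 70% of its speed; a pose out of reach is approached as far as the arm can. A call is refused whole if a number of a shift passes 62.5 or a number of a turn 0.188, either way. A call with a gripper value outside its range is refused whole. The fingers move at their own pace and stop on an object; "grip_force" is the grip in N (left out, the last holds). Time passes only in rows, so rows that do not move let the fingers close. It gives the time, the measured TCP pose, the force and the opening at its end, in the units of the state.
- readout.observe(): the state, without advancing time (a new reading comes with each control period).
- optics.capture(name): name is "scene" or "top" or "wrist"; returns the picture (420x560x3 uint8, red, green, blue); there is no depth.
- optics.camera_params(name): a dict with "camera_matrix" (3x3 intrinsics, pixels), "distortion" ([k1, k2, p1, p2, k3] as OpenCV has them; the pictures are not rectified), "world_to_cam" (4x4, takes a point from world to camera coordinates). Camera axes: x right, y down, z forward; pixel columns grow to the right and rows downward; lengths in m; the calibration is good to about 2 mm. A picture is of the moment at which its call begins: read the wrist's pose just before it. camera_params takes no time and is no camera call; for the wrist camera it gives the pose at the moment of the call.
- workorder.job_done(): hands the job in, once; it reports no verdict.
Trained networks look in the newest picture that a camera, given by its name, has taken for a name from the list of things; names that differ only in an ending like _2 or _b are one class to them, and where a whole thing is asked for, a point or a joint stands for the part that bears it (a point fixed in the world has none). Each returns a list of dicts, best first, with "conf" (0 to 1); they miss things now and then, are a little off and sometimes report something else, mostly with a low value. They report only what shows in the picture. A call takes as long as a camera call. They do not tell look-alikes from the thing itself.
- optics.search_frame(camera, label): "bbox" ([centre column, centre row, width, height] in pixels, round what is visible of it).
- optics.cut_out(camera, label): "region" (420x560 bool, what is visible of it) and "bbox" ([centre column, centre row, width, height] in pixels, round what is visible of it).
- optics.landmark_of(camera, label): "centre" ([row, column] in pixels: a listed point, or the origin of a listed thing).
The state is a dict: "clock": time; "q": joint angles; "dq": joint speeds; "joint_torque": joint torques, N m; "tcp_pos": TCP position; "eef_rot": TCP orientation; "ft_force": force on the tool from outside, world axes, zero at the start; "wrist_torque": the same for the moment, N m; "grip_width": opening from 0.0 (shut) to 1.0 (fully open).
Only numpy, scipy, OpenCV 4.12 (cv2) and the standard library are available. Lean on these libraries where they do the work, as an engineer would, in place of code of your own. Each camera call takes 0.05 s, during which the arm holds its last target. There are 200 camera calls.

## Working session

There is one attempt and no reset: what is moved stays moved. The work goes in short steps, Python scripts to look and compute and a tool call to move; the robot and the scene stay as the last step left them, time stands still between calls to the robot, and variables do not carry over. Pictures are saved under pics/ and viewed, about 12 in all and at most 16, crops included, and the job is handed in when it is done.

Besides the shell and the picture viewer there is one more tool, called after "Request:" as name(argument=value, ...) on one line, values as JSON. arm_command: Moves the arm, as the interface text tells. Its arguments: {"type":"object","properties":{"plan":{"type":"array","items":{"type":"object","properties":{"linear":{"type":"array","items":{"type":"number"}},"turn":{"type":"array","items":{"type":"number"}},"claw":{"type":"number"}}}},"grip_force":{"type":"number"}},"required":["plan"]}

```bash
mkdir -p pics; ls; python3 - <<'E'
from bench import readout, optics
import cv2,numpy as np
s=readout.observe();print(s['clock'],s['tcp_pos'],s['eef_rot'],s['grip_width'])
for n in ['scene','top']:
    im=optics.capture(n);cv2.imwrite(f'pics/{n}0.png',im[:,:,::-1])
    p=optics.camera_params(n);print(n,p['camera_matrix'],p['distortion'],np.round(p['world_to_cam'],3).tolist())
    for l in ['loader','loader_hinge','plate_bar','pocket1','pocket3','cassette1_centre','console','cover_grip','jar']:
        print(l,[(np.round(d['centre']).tolist(),round(d['conf'],2)) for d in optics.landmark_of(n,l)][:6])
a=np.hstack([cv2.imread('pics/scene0.png'),cv2.imread('pics/top0.png')])
E
```

```text
pics
0.0 [0.24466752 0.52006608 0.23067771] [[ 4.25768032e-01 -6.93017935e-04 -9.04832086e-01]
 [ 9.04831514e-01 -1.03423726e-03  4.25768555e-01]
 [-1.23087630e-03 -9.99999225e-01  1.86719306e-04]] 0.9993532532845
scene [[387.70847262   0.         282.05856831]
 [  0.         387.70847262 208.89119151]
 [  0.           0.           1.        ]] [0.00313078 0.         0.         0.         0.        ] [[-0.105, 0.994, -0.007, 0.193], [0.849, 0.086, -0.521, -0.397], [-0.517, -0.06, -0.854, 1.52], [0.0, 0.0, 0.0, 1.0]]
loader [([230.0, 373.0], 0.69)]
loader_hinge [([222.0, 375.0], 0.62), ([214.0, 374.0], 0.43)]
plate_bar [([195.0, 332.0], 0.56), ([196.0, 244.0], 0.33)]
pocket1 [([212.0, 353.0], 0.94), ([214.0, 375.0], 0.85), ([220.0, 402.0], 0.75)]
pocket3 [([212.0, 353.0], 0.94), ([214.0, 375.0], 0.85), ([220.0, 402.0], 0.75)]
cassette1_centre [([175.0, 189.0], 0.72), ([200.0, 211.0], 0.59)]
console [([238.0, 260.0], 0.79), ([165.0, 144.0], 0.68)]
cover_grip [([150.0, 126.0], 0.87), ([226.0, 244.0], 0.69)]
jar [([174.0, 220.0], 0.84), ([251.0, 181.0], 0.63), ([178.0, 417.0], 0.45)]
top
[... 274 characters left out ...]
92, 1.486], [0.0, 0.0, 0.0, 1.0]]
loader [([216.0, 210.0], 0.71)]
loader_hinge [([215.0, 207.0], 0.7), ([192.0, 311.0], 0.44)]
plate_bar [([236.0, 243.0], 0.59)]
pocket1 [([224.0, 226.0], 0.9), ([220.0, 189.0], 0.77), ([214.0, 211.0], 0.71), ([221.0, 206.0], 0.58), ([157.0, 248.0], 0.35)]
pocket3 [([224.0, 226.0], 0.9), ([220.0, 189.0], 0.77), ([214.0, 211.0], 0.71), ([221.0, 206.0], 0.58), ([157.0, 248.0], 0.35)]
cassette1_centre [([228.0, 348.0], 0.49), ([246.0, 374.0], 0.47)]
console [([263.0, 413.0], 0.77), ([195.0, 296.0], 0.7)]
cover_grip [([193.0, 308.0], 0.72), ([255.0, 433.0], 0.55), ([216.0, 212.0], 0.49)]
jar [([179.0, 357.0], 0.58), ([253.0, 345.0], 0.51), ([203.0, 210.0], 0.41)]
```

```bash
python3 - <<'E'
import cv2,numpy as np
a=cv2.imread('pics/scene0.png')[120:290,90:470];b=cv2.imread('pics/top0.png')[120:310,150:470]
cv2.imwrite('pics/sc.png',cv2.resize(a,(800,358),interpolation=cv2.INTER_CUBIC))
cv2.imwrite('pics/tc.png',cv2.resize(b,(800,475),interpolation=cv2.INTER_CUBIC))
E
```

```text
(no output)
```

View pics/sc.png

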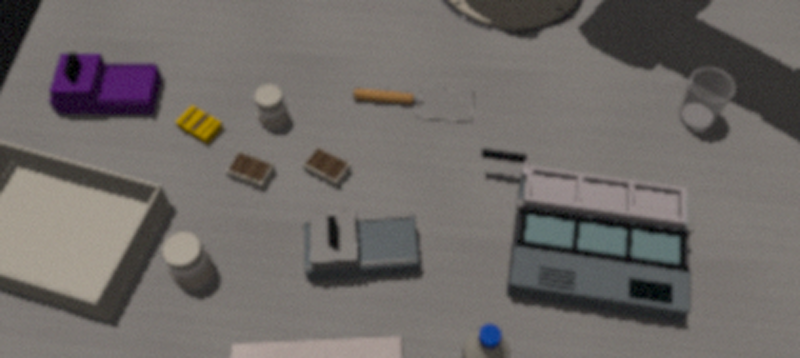

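View pics/tc.png

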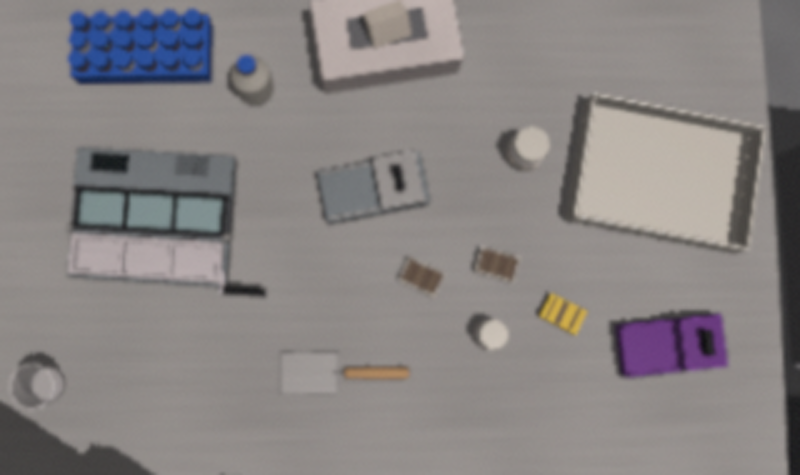

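The scene crop shows two brown cassettes at full-frame (209,201) and (245,199). In the top view they are at (318,230) and (348,225). The yellow look-alike is at top (376,245), and the purple fake console at top (419,257). The grey console is at top (297,195) and the loader at top (210,206), with its bar at top (247,236). I'll check the full top frame for a third cassette and triangulate.

```bash
cat > h.py <<'E'
import numpy as np,cv2
from bench import readout,optics
def ray(P,px):
    u=cv2.undistortPoints(np.array([[px]],float),P['camera_matrix'],np.array(P['distortion']))[0,0]
    M=np.array(P['world_to_cam']);R,t=M[:3,:3],M[:3,3]
    d=R.T@np.r_[u,1];return -R.T@t,d/np.linalg.norm(d)
def onz(P,px,z):
    o,d=ray(P,px);return o+d*(z-o[2])/d[2]
def tri(rs):
    A=sum(np.eye(3)-np.outer(d,d) for o,d in rs);b=sum((np.eye(3)-np.outer(d,d))@o for o,d in rs)
    return np.linalg.solve(A,b)
def proj(P,X):
    M=np.array(P['world_to_cam']);r=cv2.Rodrigues(M[:3,:3])[0]
    return cv2.projectPoints(np.atleast_2d(np.array(X,float)),r,M[:3,3],P['camera_matrix'],np.array(P['distortion']))[0][:,0]
E
python3 - <<'E'
from h import *
S,T=optics.camera_params('scene'),optics.camera_params('top')
sc=lambda x,y:(90+x*380/800,120+y*170/358); tc=lambda x,y:(150+x*.4,120+y*.4)
pr={'casA':((250,168),(420,276)) ,'casA2':((250,168),(496,263)),'casB':((327,166),(420,276)),
'p_near bar':((552,190),(199,258)),'p_mid':((605,198),(149,258)),'p_far':((657,205),(98,255)),
'bar':((504,156),(244,290)),'fin':((333,233),(398,178)),'yellow':((200,123),(563,313)),'jar lid':((269,98),(492,333)),'jar2lid':((184,250),(531,146)),
'beaker':((700,100),(40,382)),'bottlecap':((490,335),(247,65)),'console cr':((417,222),(320,172))}
for k,(a,b) in pr.items():
    r=[ray(S,sc(*a)),ray(T,tc(*b))];X=tri(r);e=[np.linalg.norm(np.cross(X-o,d))*1e3 for o,d in r]
    print(k,np.round(X,3),np.round(e[0],1))
E
```

```text
casA [ 0.479 -0.324  0.038] 57.6
casA2 [ 0.481 -0.388  0.017] 1.8
casB [ 0.462 -0.269  0.012] 1.7
p_near bar [0.491 0.076 0.044] 5.1
p_mid [0.492 0.155 0.036] 5.6
p_far [0.497 0.233 0.037] 3.9
bar [0.441 0.003 0.05 ] 3.1
fin [ 0.608 -0.234  0.067] 2.3
yellow [ 0.402 -0.49   0.014] 3.7
jar lid [ 0.372 -0.373  0.057] 2.0
jar2lid [ 0.656 -0.439  0.067] 2.5
beaker [0.302 0.313 0.05 ] 0.2
bottlecap [ 0.768 -0.009  0.141] 2.9
console cr [ 0.609 -0.115  0.123] 3.5
```

View pics/top0.png

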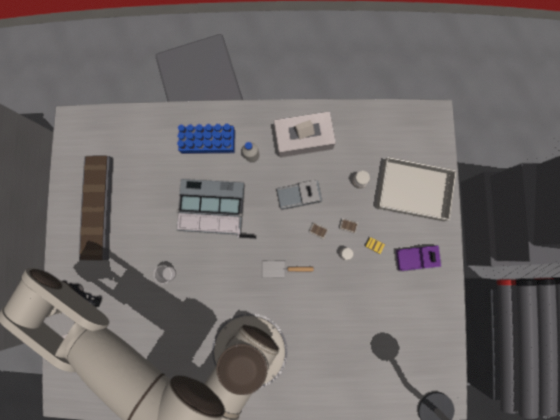

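```bash
cat >> h.py <<'E'
def Rz(yaw):
    c,s=np.cos(yaw),np.sin(yaw)
    return np.array([[c,0,-s],[s,0,c],[0,-1,0]])
def plan(p,yaw,step=60,n=None,start=None):
    from scipy.spatial.transform import Rotation as Ro
    s=readout.observe();x,R=(s['tcp_pos'],s['eef_rot']) if start is None else start
    x=np.array(x);R=np.array(R);p=np.array(p);G=Rz(yaw)
    w=Ro.from_matrix(R.T@G).as_rotvec();d=p-x
    k=n or max(1,int(np.ceil(max(np.linalg.norm(d)*1e3/step,np.linalg.norm(w)/.18))))
    for i in range(k):
        print('lin',np.round(R.T@d*1e3/k,1).tolist(),'turn',np.round(w/k,3).tolist())
        R=R@Ro.from_rotvec(w/k).as_matrix()
    return p,R
E
python3 - <<'E'
from h import *
plan([.46,-.02,.40],0)
E
```

```text
lin [-36.1, -15.3, -38.6] turn [0.0, 0.103, -0.0]
lin [-32.0, -15.3, -42.1] turn [0.0, 0.103, -0.0]
lin [-27.5, -15.3, -45.2] turn [0.0, 0.103, -0.0]
lin [-22.7, -15.3, -47.8] turn [0.0, 0.103, -0.0]
lin [-17.7, -15.3, -49.8] turn [0.0, 0.103, -0.0]
lin [-12.5, -15.3, -51.4] turn [0.0, 0.103, -0.0]
lin [-7.1, -15.3, -52.4] turn [0.0, 0.103, -0.0]
lin [-1.7, -15.3, -52.8] turn [0.0, 0.103, -0.0]
lin [3.7, -15.3, -52.7] turn [0.0, 0.103, -0.0]
lin [9.1, -15.3, -52.1] turn [0.0, 0.103, -0.0]
lin [14.4, -15.3, -50.9] turn [0.0, 0.103, -0.0]
```

Request:
arm_command(plan=[{"linear":[-36,-15,-39],"turn":[0,0.103,0],"claw":0},{"linear":[-32,-15,-42],"turn":[0,0.103,0],"claw":0},{"linear":[-27,-15,-45],"turn":[0,0.103,0],"claw":0},{"linear":[-23,-15,-48],"turn":[0,0.103,0],"claw":0},{"linear":[-18,-15,-50],"turn":[0,0.103,0],"claw":0}])

```text
clock: 1.62
tcp_pos: [0.3423, 0.2691, 0.3068]
eef_rot: [[0.822, -0.001, -0.57], [0.57, -0.002, 0.822], [-0.002, -1.0, -0.001]]
ft_force: [1.3, 1.1, 0.2]
grip_width: 1.003
```

Request:
arm_command(plan=[{"linear":[-12,-15,-51],"turn":[0,0.103,0],"claw":0},{"linear":[-7,-15,-52],"turn":[0,0.103,0],"claw":0},{"linear":[-2,-15,-53],"turn":[0,0.103,0],"claw":0},{"linear":[4,-15,-53],"turn":[0,0.103,0],"claw":0},{"linear":[9,-15,-52],"turn":[0,0.103,0],"claw":0}])

```text
clock: 2.25
tcp_pos: [0.4367, 0.0139, 0.386]
eef_rot: [[0.997, 0.003, -0.074], [0.074, -0.002, 0.997], [0.002, -1.0, -0.002]]
ft_force: [1.1, 0.7, -0.3]
grip_width: 0.997
```

Request:
arm_command(plan=[{"linear":[14,-15,-51],"turn":[0,0.103,0],"claw":0},{"linear":[0,0,0],"turn":[0,0,0],"claw":0},{"linear":[0,0,0],"turn":[0,0,0],"claw":0}])

```text
clock: 2.62
tcp_pos: [0.4553, -0.0407, 0.4019]
eef_rot: [[0.999, 0.003, 0.039], [-0.039, -0.002, 0.999], [0.003, -1.0, -0.002]]
ft_force: [0.0, 0.7, -0.6]
grip_width: 0.997
```

```bash
python3 - <<'E'
from h import *
s=readout.observe();print(s['clock'],s['tcp_pos'],np.round(s['eef_rot'],3).tolist())
P=optics.camera_params('wrist');im=optics.capture('wrist');cv2.imwrite('pics/w1.png',im[:,:,::-1])
M=P['world_to_cam'];print(P['camera_matrix'],P['distortion'],'cam pos',-M[:3,:3].T@M[:3,3],M[2,:3])
for l in ['plate_bar','pocket1','cassette1_centre','loader_hinge','cover_grip']:
    print(l,[(np.round(d['centre']).tolist(),round(d['conf'],2)) for d in optics.landmark_of('wrist',l)][:6])
im=optics.capture('top');cv2.imwrite('pics/top1.png',im[:,:,::-1])
print([(np.round(d['centre']).tolist(),round(d['conf'],2)) for d in optics.landmark_of('top','cassette1_centre')])
im=optics.capture('scene')
print([(np.round(d['centre']).tolist(),round(d['conf'],2)) for d in optics.landmark_of('scene','cassette1_centre')])
E
```

```text
2.625 [ 0.45528963 -0.0407196   0.40194461] [[0.999, 0.003, 0.039], [-0.039, -0.002, 0.999], [0.003, -1.0, -0.002]]
[[316.54824632   0.         275.39825759]
 [  0.         316.54824632 210.17348118]
 [  0.           0.           1.        ]] [-0.06067979  0.          0.          0.          0.        ] cam pos [0.45791673 0.02882938 0.54539753] [-0.00727216 -0.27327155 -0.96190944]
plate_bar [([138.0, 266.0], 0.55)]
pocket1 [([27.0, 296.0], 0.95), ([84.0, 292.0], 0.87)]
cassette1_centre [([338.0, 297.0], 0.56)]
loader_hinge [([29.0, 320.0], 0.7), ([86.0, 340.0], 0.15)]
cover_grip [([280.0, 373.0], 0.63), ([31.0, 320.0], 0.52)]
[([246.0, 373.0], 0.52), ([224.0, 349.0], 0.45), ([155.0, 248.0], 0.26)]
[([178.0, 187.0], 0.79), ([202.0, 210.0], 0.65)]
```

View pics/w1.png

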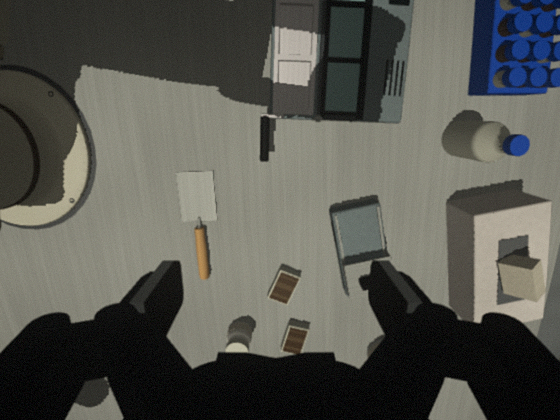

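View pics/top1.png

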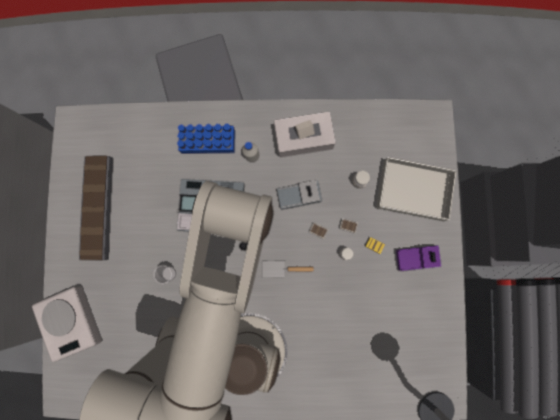

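The wrist view shows both cassettes, at (284,287) and (295,338), and the bar at (266,138). The top view, with the area that the arm covered now clear, shows no third one. Next I'll view the loader from nearer.

```bash
python3 - <<'E'
from h import *
plan([.50,.17,.33],0)
E
```

```text
lin [9.1, 18.0, 53.0] turn [0.001, -0.009, 0.001]
lin [9.6, 18.0, 52.9] turn [0.001, -0.009, 0.001]
lin [10.1, 18.0, 52.8] turn [0.001, -0.009, 0.001]
lin [10.7, 18.0, 52.7] turn [0.001, -0.009, 0.001]
```

Request:
arm_command(plan=[{"linear":[9,18,53],"turn":[0,-0.01,0],"claw":0},{"linear":[10,18,53],"turn":[0,-0.01,0],"claw":0},{"linear":[10,18,53],"turn":[0,-0.01,0],"claw":0},{"linear":[11,18,53],"turn":[0,-0.01,0],"claw":0},{"linear":[0,0,0],"turn":[0,0,0],"claw":0}])

```text
clock: 3.75
tcp_pos: [0.5016, 0.1765, 0.327]
eef_rot: [[1.0, 0.004, -0.001], [0.001, -0.003, 1.0], [0.004, -1.0, -0.003]]
ft_force: [0.0, -0.5, 0.6]
grip_width: 1.004
```

```bash
python3 - <<'E'
from h import *
import json
s=readout.observe();print(s['clock'],s['tcp_pos'],np.round(s['eef_rot'],3).tolist())
P=optics.camera_params('wrist');im=optics.capture('wrist');cv2.imwrite('pics/w2.png',im[:,:,::-1])
json.dump({k:np.array(v).tolist() for k,v in P.items()},open('P2.json','w'))
for l in ['plate_bar','pocket1','nest1','loader_hinge']:
  for d in optics.landmark_of('wrist',l)[:5]:
    c=d['centre'][::-1];print(l,np.round(c),round(d['conf'],2),np.round(onz(P,c,.05 if 'bar' in l or 'hinge' in l else .039),4))
E
```

```text
3.75 [0.5016082  0.17649049 0.32704494] [[1.0, 0.004, -0.001], [0.001, -0.003, 1.0], [0.004, -1.0, -0.003]]
plate_bar [232. 291.] 0.9 [0.4384 0.0005 0.05  ]
pocket1 [265. 237.] 0.75 [0.4879 0.0832 0.039 ]
pocket1 [272. 136.] 0.68 [0.4987 0.226  0.039 ]
pocket1 [271. 185.] 0.58 [0.4971 0.1588 0.039 ]
nest1 [326. 135.] 0.94 [0.5704 0.2271 0.039 ]
nest1 [321. 196.] 0.63 [0.5673 0.1433 0.039 ]
nest1 [316. 238.] 0.61 [0.5631 0.0801 0.039 ]
loader_hinge [294. 194.] 0.85 [0.5292 0.1494 0.05  ]
```

View pics/w2.png

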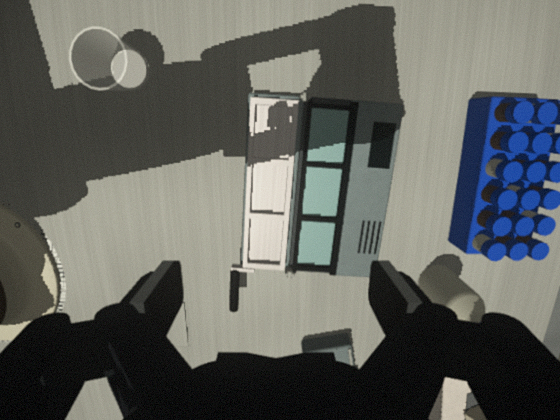

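```bash
python3 - <<'E'
from h import *
import json
from scipy.optimize import least_squares
P={k:np.array(v) for k,v in json.load(open('P2.json')).items()}
im=cv2.imread('pics/w2.png');hsv=cv2.cvtColor(im,cv2.COLOR_BGR2HSV)
m=((hsv[:,:,0]>70)&(hsv[:,:,0]<100)&(hsv[:,:,1]>25)&(hsv[:,:,2]>70)).astype(np.uint8)
n,l,st,c=cv2.connectedComponentsWithStats(m)
N=[]
for i in range(1,n):
    if st[i,4]>1000:
        r=cv2.minAreaRect(np.argwhere(l==i)[:,::-1].astype(np.float32));X=onz(P,c[i],.039)
        bx=np.array([onz(P,q,.039)[:2] for q in cv2.boxPoints(r)])
        print(np.round(c[i],1),st[i,4],np.round(X,4),'size',np.round(np.linalg.norm(np.diff(bx,axis=0),axis=1)*1e3,1),'boxc',np.round(bx.mean(0),4));N.append(bx.mean(0))
# bar: dark blob near (234,290)
g=cv2.cvtColor(im,cv2.COLOR_BGR2GRAY)[262:318,222:246];b=(g<60).astype(np.uint8)
n,l,st,c=cv2.connectedComponentsWithStats(b);i=1+np.argmax(st[1:,4]);pb=c[i]+[222,262]
print('bar',pb,st[i],onz(P,pb,.052))
S=sorted(N,key=lambda q:q[1]);B=onz(P,pb,.052)[:2]
mod=np.array([[34.5,-76],[34.5,0],[34.5,76],[-80,-157]])/1e3;obs=np.array(S[:3]+[B])
def f(p):
    c,s=np.cos(p[2]),np.sin(p[2]);return ((mod@np.array([[c,s],[-s,c]])+p[:2]-obs)*1e3).ravel()
r=least_squares(f,[.53,.15,0]);print(r.x,np.round(r.fun,1))
c,s=np.cos(r.x[2]),np.sin(r.x[2])
for q in [[-39,-76],[-39,0],[-39,76],[-80,-157]]:print(q,np.round(np.array(q)/1e3@np.array([[c,s],[-s,c]])+r.x[:2],4))
plan([.46,-.29,.25],0.)
E
```

```text
[321.2 191. ] 1739 [0.5672 0.151  0.039 ] size [70.4 50.3 70.9] boxc [0.5673 0.1502]
[315.4 242.3] 1480 [0.5619 0.0742 0.039 ] size [67.8 51.5 68.2] boxc [0.5625 0.0731]
bar [234.13230769 290.05538462] [  8   9  10  40 325] [0.44194568 0.00312844 0.052     ]Traceback (most recent call last):
  File "<stdin>", line 22, in <module>
    return func(*args, **kwargs)
    vector_fun = VectorFunction(
        fun_wrapped,
    ...<6 lines>...
        workers=workers
    )
    self._update_fun()
    ~~~~~~~~~~~~~~~~^^
    self.f = self.fun_wrapped(xp_copy(self.x))
             ~~~~~~~~~~~~~~~~^^^^^^^^^^^^^^^^^
    return np.atleast_1d(self.fun(x))
                         ~~~~~~~~^^^
    return self.f(x, *self.args, **self.kwargs)
           ~~~~~~^^^^^^^^^^^^^^^^^^^^^^^^^^^^^^
  File "<stdin>", line 21, in f
ValueError: operands could not be broadcast together with shapes (4,2) (3,2)
```

```bash
python3 - <<'E'
from h import *
import json
from scipy.optimize import least_squares
P={k:np.array(v) for k,v in json.load(open('P2.json')).items()}
im=cv2.imread('pics/w2.png');hsv=cv2.cvtColor(im,cv2.COLOR_BGR2HSV)
print(hsv[125,325],hsv[150,325],hsv[190,322],hsv[190,298])
m=((hsv[:,:,0]>65)&(hsv[:,:,0]<105)&(hsv[:,:,1]>25)&(hsv[:,:,2]>45)).astype(np.uint8);m[:,355:]=0;m[:100]=0;m[:,:295]=0
n,l,st,c=cv2.connectedComponentsWithStats(m);print(st[1:])
N3=None
for i in range(1,n):
    if st[i,4]>600 and c[i][1]<160:
        r=cv2.minAreaRect(np.argwhere(l==i)[:,::-1].astype(np.float32));bx=np.array([onz(P,q,.039)[:2] for q in cv2.boxPoints(r)]);N3=bx.mean(0);print(N3,r)
obs=np.array([[.5625,.0736],[.5673,.1506],[.4419,.0031]]);mod=np.array([[34.5,-76],[34.5,0],[-80,-157]])/1e3
if N3 is not None: obs=np.vstack([obs,N3]);mod=np.vstack([mod,[.0345,.076]])
def f(p):
    c,s=np.cos(p[2]),np.sin(p[2]);return ((mod@np.array([[c,s],[-s,c]])+p[:2]-obs)*1e3).ravel()
r=least_squares(f,[.53,.15,0]);print(r.x,np.round(r.fun,1))
c,s=np.cos(r.x[2]),np.sin(r.x[2])
for q in [[-39,-76],[-39,0],[-39,76],[-80,-157],[80,-157]]:print(q,np.round(np.array(q)/1e3@np.array([[c,s],[-s,c]])+r.x[:2],4))
plan([.47,-.29,.25],0.)
E
```

```text
[84 36 70] [ 77  43 176] [ 79  40 174] [15 13 79]
[[ 299  103    3    2    3]
 [ 302  108    1    2    2]
 [ 306  108   43   56 1981]
 [ 299  113    1    1    1]
 [ 302  115    1    2    2]
 [ 298  117    1    1    1]
 [ 301  119    1    1    1]
 [ 299  120    1    1    1]
 [ 299  122    1    1    1]
 [ 299  124    2    3    4]
 [ 299  129    1    1    1]
 [ 298  136    3    2    3]
 [ 296  141    1    1    1]
 [ 298  142    1    1    1]
 [ 353  142    2    3    3]
 [ 296  145    1    2    2]
 [ 296  148    1    1    1]
 [ 298  148    1    1    1]
 [ 296  150    2    2    2]
 [ 298  153    1    1    1]
 [ 352  157    1    1    1]
 [ 295  158    2    2    2]
 [ 350  160    4    2    4]
 [ 295  162    1    1    1]
 [ 301  166   42   51 1808]
 [ 351  169    1    1    1]
 [ 349  170    1    2    2]
 [ 348  173    1    1    1]
 [ 351  172    1    1    1]
 [ 348  176    1    3    3]
 [ 351  177    1    1    1]
 [ 295  180    1    1    1]
 [ 348  181    1    1    1]
 [ 295  183    1    1    1]
 [ 347  183    3    4    6]
 [ 350  182    1    1    1]
 [ 353  184    1    1    1]
 [ 295  186   
[... 2995 characters left out ...]
594, 135.50819396972656), (37.934478759765625, 54.411983489990234), 5.19442892074585)
[ 0.53297094  0.15291762 -0.07264791] [-0.6  1.   0.1 -0.2 -0.1 -1.   0.7  0.1]
[-39, -76] [0.4886 0.0799]
[-39, 0] [0.4941 0.1557]
[-39, 76] [0.4996 0.2315]
[-80, -157] [0.4418 0.0021]
[80, -157] [ 0.6014 -0.0095]
lin [-3.8, 10.1, -57.8] turn [0.0, -0.001, 0.001]
lin [-3.9, 10.1, -57.8] turn [0.0, -0.001, 0.001]
lin [-3.9, 10.1, -57.8] turn [0.0, -0.001, 0.001]
lin [-3.9, 10.1, -57.8] turn [0.0, -0.001, 0.001]
lin [-3.9, 10.0, -57.8] turn [0.0, -0.001, 0.001]
lin [-3.9, 10.0, -57.8] turn [0.0, -0.001, 0.001]
lin [-4.0, 10.0, -57.8] turn [0.0, -0.001, 0.001]
lin [-4.0, 10.0, -57.8] turn [0.0, -0.001, 0.001]
```

The loader fit is good to 1 mm, with yaw -0.073. Going to the cassettes.

Request:
arm_command(plan=[{"linear":[-4,10,-58],"turn":[0,0,0],"claw":0},{"linear":[-4,10,-58],"turn":[0,0,0],"claw":0},{"linear":[-4,10,-58],"turn":[0,0,0],"claw":0},{"linear":[-4,10,-58],"turn":[0,0,0],"claw":0},{"linear":[-4,10,-58],"turn":[0,0,0],"claw":0}])

```text
clock: 4.62
tcp_pos: [0.4792, -0.1271, 0.2827]
eef_rot: [[1.0, 0.015, 0.005], [-0.005, -0.004, 1.0], [0.015, -1.0, -0.004]]
ft_force: [0.0, 0.5, 0.3]
grip_width: 1.001
```

Request:
arm_command(plan=[{"linear":[-4,10,-58],"turn":[0,0,0],"claw":0},{"linear":[-4,10,-58],"turn":[0,0,0],"claw":0},{"linear":[0,0,0],"turn":[0,0,0],"claw":0},{"linear":[0,0,0],"turn":[0,0,0],"claw":0}])

```text
clock: 5.12
tcp_pos: [0.4663, -0.2536, 0.264]
eef_rot: [[1.0, 0.018, 0.017], [-0.017, -0.007, 1.0], [0.018, -1.0, -0.006]]
ft_force: [-0.2, 1.5, 0.2]
grip_width: 0.999
```

```bash
cat >> h.py <<'E'
import json
def snap(f):
    P=optics.camera_params('wrist');im=optics.capture('wrist')[:,:,::-1].copy();cv2.imwrite(f'pics/{f}.png',im)
    P={k:np.array(v) for k,v in P.items()};json.dump({k:v.tolist() for k,v in P.items()},open(f'pics/{f}.json','w'));return P,im
def cass(P,im,z=.02):
    """cassettes: (centre, yaw of the short axis, size) from network masks"""
    out=[]
    for d in optics.cut_out('wrist','cassette1_centre'):
        if d['conf']<.25: continue
        m=d['region'].astype(np.uint8);pts=np.argwhere(m)[:,::-1].astype(np.float32)
        if len(pts)<50: continue
        w=np.array([onz(P,q,z)[:2] for q in pts])*1e3
        (c,sz,a)=cv2.minAreaRect(w.astype(np.float32));a=np.radians(a)
        if sz[0]>sz[1]: a+=np.pi/2;sz=sz[::-1]
        a=(a+np.pi/2)%np.pi-np.pi/2
        hs=cv2.cvtColor(im,cv2.COLOR_BGR2HSV)[m>0].mean(0)
        print(round(d['conf'],2),'px',np.round(d['bbox']),'c',np.round(c,1),'size',np.round(sz,1),'yaw',round(a,3),'hsv',np.round(hs));out.append((c,a))
    return out
E
python3 - <<'E'
from h import *
s=readout.observe();print(s['clock'],s['tcp_pos'])
P,im=snap('w3');cass(P,im)
for l in ['cassette1_centre','cover_grip','console']:
    print(l,[(np.round(d['centre'][::-1]).tolist(),round(d['conf'],2),np.round(onz(P,d['centre'][::-1],.075 if 'cov' in l else .01),4)) for d in optics.landmark_of('wrist',l)][:6])
E
```

```text
5.125 [ 0.46625904 -0.2536492   0.26402433]
0.71 px [231. 334.  43.  41.] c [ 404.  -485.7] size [45.7 77.4] yaw -0.466 hsv [ 22. 171. 145.]
0.6 px [287. 274.  38.  49.] c [ 481.5 -386. ] size [44.9 70.5] yaw -0.301 hsv [20. 79. 96.]
cassette1_centre [([235.0, 337.0], 0.94, array([ 0.4068, -0.4933,  0.01  ])), ([286.0, 272.0], 0.93, array([ 0.4839, -0.3872,  0.01  ]))]
cover_grip [([405.0, 167.0], 0.62, array([ 0.609 , -0.2346,  0.075 ]))]
console [([379.0, 127.0], 0.8, array([ 0.6   , -0.1947,  0.01  ]))]
```

View pics/w3.png

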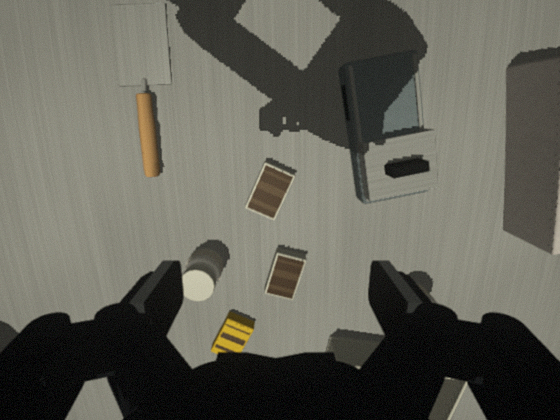

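The wrist view shows brown cassettes at (271,189) and (286,274), which are the ones meant: white body, brown layered top. The yellow one at (233,333) is the look-alike to leave alone. I'll measure these by colour in this view and check the height against the earlier view.

```bash
cat >> h.py <<'E'
def brown(P,im,z=.02,roi=None,show=True):
    h=cv2.cvtColor(cv2.medianBlur(im,3),cv2.COLOR_BGR2HSV)
    m=((h[:,:,0]<22)&(h[:,:,1]>60)&(h[:,:,2]>25)&(h[:,:,2]<135)).astype(np.uint8)
    m=cv2.morphologyEx(m,cv2.MORPH_CLOSE,np.ones((5,5)))
    n,l,st,c=cv2.connectedComponentsWithStats(m);out=[]
    for i in range(1,n):
        if st[i,4]<350: continue
        w=np.array([onz(P,q,z)[:2] for q in np.argwhere(l==i)[:,::-1].astype(float)])*1e3
        ct,sz,a=cv2.minAreaRect(w.astype(np.float32));a=np.radians(a)
        if sz[0]>sz[1]: a+=np.pi/2;sz=sz[::-1]
        a=(a+np.pi/2)%np.pi-np.pi/2
        if sz[1]<90 and sz[0]>20:
            out.append((c[i],np.array(ct),a));print('brown px',np.round(c[i],1),'c',np.round(ct,1),'mean',np.round(w.mean(0),1),'size',np.round(sz,1),'yaw',round(a,3),'n',st[i,4])
    return out
E
python3 - <<'E'
from h import *
P=json.load(open('pics/w3.json'));P={k:np.array(v) for k,v in P.items()};im=cv2.imread('pics/w3.png')
b=brown(P,im)
P1=optics.camera_params('top');t=cv2.imread('pics/top1.png')
for px in [(318,230),(348,225)]:
    for q in b:
        r=[ray(P,q[0]),ray(P1,px)];X=tri(r);print(px,np.round(q[0]),np.round(X,4),np.round(np.linalg.norm(np.cross(X-r[0][0],r[0][1]))*1e3,1))
E
```

```text
brown px [269.6 191.3] c [ 463.3 -271.4] mean [ 463.5 -270.9] size [36.1 58.5] yaw -0.438 n 1291
brown px [284.8 276.6] c [ 481.3 -390.3] mean [ 481.6 -389.9] size [36.2 58. ] yaw -0.289 n 1001
(318, 230) [270. 191.] [ 0.4635 -0.2703  0.0218] 0.0
(318, 230) [285. 277.] [ 0.4589 -0.2517  0.277 ] 11.9
(348, 225) [270. 191.] [ 0.4931 -0.4385 -0.5561] 49.1
(348, 225) [285. 277.] [ 0.4815 -0.3871  0.0248] 0.1
```

```bash
python3 - <<'E'
from h import *
s=plan([.4633,-.2712,.10],-.438)
E
```

```text
lin [-2.1, 54.6, -6.0] turn [0.001, 0.141, 0.006]
lin [-0.9, 54.6, -6.3] turn [0.001, 0.141, 0.006]
lin [0.3, 54.6, -6.4] turn [0.001, 0.141, 0.006]
```

Request:
arm_command(plan=[{"linear":[-2,54,-6],"turn":[0,0.141,0.006],"claw":0},{"linear":[-1,54,-6],"turn":[0,0.141,0.006],"claw":0},{"linear":[0,54,-6],"turn":[0,0.141,0.006],"claw":0},{"linear":[0,0,0],"turn":[0,0,0],"claw":0},{"linear":[0,0,0],"turn":[0,0,0],"claw":0}])

```text
clock: 6.0
tcp_pos: [0.466, -0.2685, 0.1026]
eef_rot: [[0.905, 0.005, 0.425], [-0.425, -0.006, 0.905], [0.008, -1.0, -0.003]]
ft_force: [1.3, -0.0, 0.7]
grip_width: 0.997
```

```bash
python3 - <<'E'
from h import *
P,im=snap('w4');b=brown(P,im)
s=readout.observe();print(s['tcp_pos'],np.round(s['eef_rot'],3).tolist())
print('tcp px',proj(P,s['tcp_pos']))
c=b[0][1]/1e3; plan([c[0],c[1],.012],b[0][2],n=1); plan([.4633,-.2712,.012],-.438,n=1)
E
```

```text
brown px [272.4 220.1] c [ 463.4 -271.1] mean [ 463.6 -270.4] size [36.5 58.4] yaw -0.449 n 3548
brown px [351.7 332.1] c [ 481.4 -391.4] mean [ 481.8 -389.4] size [38.3 59.8] yaw -0.314 n 2392
[ 0.4658679  -0.26854352  0.10250096] [[0.905, 0.005, 0.425], [-0.425, -0.006, 0.905], [0.008, -1.0, -0.003]]
tcp px [[274.68748238 266.20868143]]
lin [-1.8, 90.5, -3.0] turn [0.003, 0.009, 0.008]
lin [-1.9, 90.5, -3.2] turn [0.003, -0.001, 0.008]
```

View pics/w4.png

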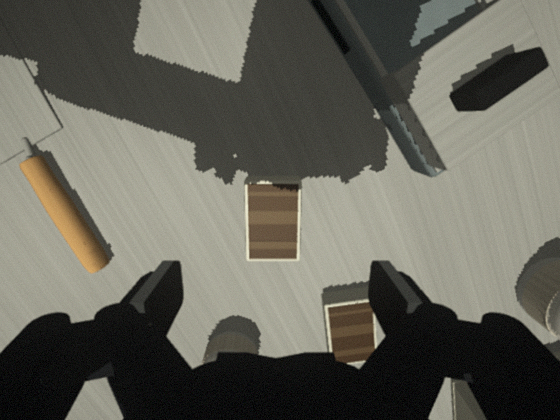

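The wrist view shows cassette A framed straight between the jaws at (272,220), brown with a white rim, so it is the right part. Descending.

Request:
arm_command(plan=[{"linear":[-2,45,-3],"turn":[0,0.004,0.008],"claw":0},{"linear":[0,38,0],"turn":[0,0,0],"claw":0},{"linear":[0,8,0],"turn":[0,0,0],"claw":0},{"linear":[0,2,0],"turn":[0,0,0],"claw":0}])

```text
clock: 6.55
tcp_pos: [0.468, -0.2734, 0.0171]
eef_rot: [[0.907, 0.009, 0.421], [-0.421, -0.012, 0.907], [0.013, -1.0, -0.007]]
ft_force: [0.5, 0.6, 0.1]
grip_width: 1.003
```

```bash
python3 - <<'E'
from h import *
s=readout.observe();print(s['tcp_pos'],np.round(s['eef_rot'],3).tolist(),s['ft_force'])
plan([.4634,-.2712,.010],-.443,n=1)
E
```

```text
[ 0.46799216 -0.27340148  0.01712898] [[0.907, 0.009, 0.421], [-0.421, -0.012, 0.907], [0.013, -1.0, -0.007]] [0.50905903 0.5672499  0.0826525 ]
lin [-5.2, 7.1, 0.1] turn [0.006, 0.008, 0.013]
```

Request:
arm_command(plan=[{"linear":[-5,7,0],"turn":[0.006,0.008,0.013],"claw":0},{"linear":[0,0,0],"turn":[0,0,0],"claw":0}])

```text
clock: 6.8
tcp_pos: [0.4644, -0.272, 0.0124]
eef_rot: [[0.904, 0.002, 0.428], [-0.428, -0.002, 0.904], [0.003, -1.0, -0.001]]
ft_force: [-0.3, -0.1, -0.0]
grip_width: 1.003
```

```bash
python3 - <<'E'
from h import *
s=readout.observe();print(s['tcp_pos'],np.round(s['eef_rot'],3).tolist(),s['ft_force'])
plan([.4634,-.2712,.009],-.443,n=1)
E
```

```text
[ 0.46437255 -0.27195638  0.01236929] [[0.904, 0.002, 0.428], [-0.428, -0.002, 0.904], [0.003, -1.0, -0.001]] [-0.2892098  -0.12718924 -0.00487101]
lin [-1.2, 3.4, 0.3] turn [0.001, 0.0, 0.003]
```

Close, with a moderate force.

Request:
arm_command(plan=[{"linear":[-1,3,0],"turn":[0,0,0.003],"claw":0.2},{"linear":[0,1,0],"turn":[0,0,0],"claw":0.7},{"linear":[0,0,0],"turn":[0,0,0],"claw":0.7},{"linear":[0,0,0],"turn":[0,0,0],"claw":0.7},{"linear":[0,0,0],"turn":[0,0,0],"claw":0.7}], grip_force=40)

```text
clock: 7.42
tcp_pos: [0.4639, -0.2719, 0.0094]
eef_rot: [[0.904, 0.001, 0.428], [-0.428, -0.002, 0.904], [0.001, -1.0, -0.001]]
ft_force: [0.4, 0.9, -0.1]
grip_width: 0.479
```

Request:
arm_command(plan=[{"linear":[0,0,0],"turn":[0,0,0],"claw":0.7},{"linear":[0,0,0],"turn":[0,0,0],"claw":0.7}], grip_force=40)

```text
clock: 7.68
tcp_pos: [0.4639, -0.272, 0.0094]
eef_rot: [[0.904, 0.001, 0.428], [-0.428, -0.002, 0.904], [0.001, -1.0, -0.001]]
ft_force: [-0.8, 0.6, 0.8]
grip_width: 0.479
```

```bash
python3 - <<'E'
from h import *
a=plan([.464,-.272,.13],-.443)
plan([.4886,.0799,.11],-.073,start=a)
E
```

```text
lin [0.1, -40.2, -0.1] turn [0.0, 0.0, 0.0]
lin [0.1, -40.2, -0.0] turn [0.0, 0.0, 0.0]
lin [0.1, -40.2, -0.0] turn [0.0, 0.0, 0.0]
lin [-21.4, 3.3, 54.7] turn [0.0, -0.062, 0.0]
lin [-18.0, 3.3, 56.0] turn [0.0, -0.062, 0.0]
lin [-14.5, 3.3, 57.0] turn [0.0, -0.062, 0.0]
lin [-11.0, 3.3, 57.8] turn [0.0, -0.062, 0.0]
lin [-7.4, 3.3, 58.3] turn [0.0, -0.062, 0.0]
lin [-3.8, 3.3, 58.7] turn [0.0, -0.062, 0.0]
```

Request:
arm_command(plan=[{"linear":[0,-40,0],"turn":[0,0,0],"claw":0.7},{"linear":[0,-40,0],"turn":[0,0,0],"claw":0.7},{"linear":[0,-40,0],"turn":[0,0,0],"claw":0.7},{"linear":[-21,3,54],"turn":[0,-0.062,0],"claw":0.7},{"linear":[-18,3,56],"turn":[0,-0.062,0],"claw":0.7}])

```text
clock: 8.3
tcp_pos: [0.4718, -0.1553, 0.1265]
eef_rot: [[0.949, 0.0, 0.315], [-0.315, -0.001, 0.949], [0.001, -1.0, -0.001]]
ft_force: [0.2, -0.2, -0.1]
grip_width: 0.477
```

Request:
arm_command(plan=[{"linear":[-14,3,57],"turn":[0,-0.062,0],"claw":0.7},{"linear":[-11,3,57],"turn":[0,-0.062,0],"claw":0.7},{"linear":[-7,3,58],"turn":[0,-0.062,0],"claw":0.7},{"linear":[-4,3,58],"turn":[0,-0.062,0],"claw":0.7},{"linear":[0,0,0],"turn":[0,0,0],"claw":0.7}])

```text
clock: 8.93
tcp_pos: [0.4871, 0.0879, 0.1144]
eef_rot: [[0.998, 0.002, 0.06], [-0.06, -0.001, 0.998], [0.002, -1.0, -0.0]]
ft_force: [-1.0, -0.2, -1.0]
grip_width: 0.476
```

```bash
python3 - <<'E'
from h import *
P,im=snap('w5');s=readout.observe();print(s['tcp_pos'],np.round(s['eef_rot'],3).tolist(),s['grip_width'])
b=brown(P,im,s['tcp_pos'][2]+.0106)
plan([.4886,.0799,.08],-.073)
E
```

```text
[0.48723688 0.08624301 0.11449306] [[0.998, 0.002, 0.062], [-0.062, -0.001, 0.998], [0.002, -1.0, -0.001]] 0.4749644043861708
brown px [275.2 261.2] c [487.8  93.4] mean [487.8  95.1] size [37.  46.4] yaw -0.061 n 7271
lin [1.7, 34.5, -6.2] turn [0.001, 0.011, 0.002]
```

View pics/w5.png

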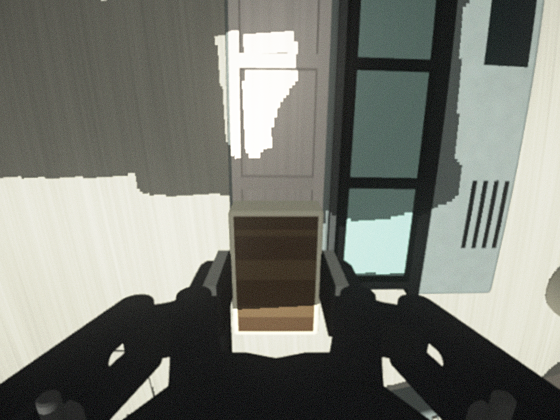

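```bash
cat >> h.py <<'E'
LX,LY,LA=.53297,.15292,-.0727
def L2W(x,y,z):
    c,s=np.cos(LA),np.sin(LA);return np.array([LX+(c*x-s*y)/1e3,LY+(s*x+c*y)/1e3,z/1e3])
def W2L(p):
    c,s=np.cos(LA),np.sin(LA);d=(np.array(p[:2])-[LX,LY])*1e3;return np.array([c*d[0]+s*d[1],-s*d[0]+c*d[1]])
E
python3 - <<'E'
from h import *
P={k:np.array(v) for k,v in json.load(open('pics/w5.json')).items()};im=cv2.imread('pics/w5.png')
q=np.array([onz(P,x,.1145+.0106) for x in [(231,213),(322,213),(317,333),(233,333)]]);print('cass loader',[W2L(x).round(1) for x in q],W2L(q.mean(0)),'tcp',W2L(readout.observe()['tcp_pos']))
# column profiles: nest dividers in the model
ov=im.copy()
for i,y in enumerate([-76,0,76]):
    for (cx,hx,hy,z,col) in [(34.5,25,35,49,(0,0,255)),(34.5,25,35,39,(0,255,0)),(-39,24,34,50,(255,0,0)),(-39,24,34,39,(0,160,255))]:
        pts=proj(P,[L2W(cx+a*hx,y+b*hy,z) for a,b in [(-1,-1),(1,-1),(1,1),(-1,1)]])
        cv2.polylines(ov,[np.round(pts*16).astype(np.int32)],True,col,1,cv2.LINE_AA,4)
cv2.imwrite('pics/ov5.png',cv2.resize(ov[0:300,200:480],(747,800)[:2] if 0 else (560,600),interpolation=cv2.INTER_CUBIC))
E
```

```text
cass loader [array([-60.4, -37.8]), array([-20.6, -37.4]), array([-19.6, -99.4]), array([-61.2, -99.8])] [-40.47131705 -68.58293466] tcp [-40.76916732 -69.82273494]
```

View pics/ov5.png

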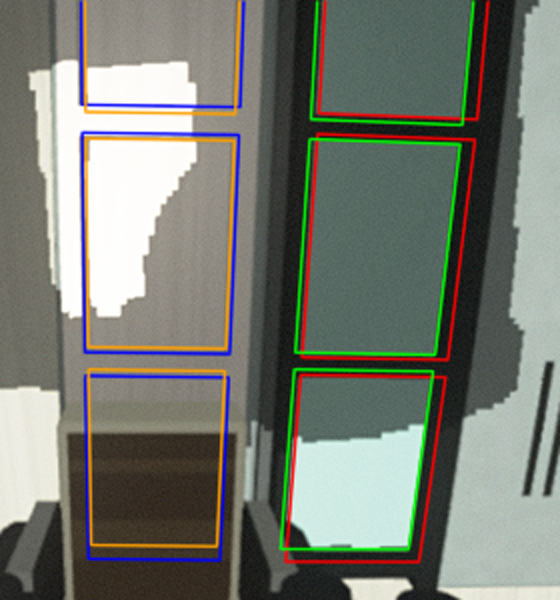

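The overlay fits the nests and pockets within about 1 mm. The held cassette sits about 1 mm to +y of the TCP. Next I align and lower.

```bash
python3 - <<'E'
from h import *
p=L2W(-39.2,-76.9,75);print(p);plan(p,LA,n=1)
E
```

```text
[0.48828784 0.07907046 0.075     ]
lin [1.4, 39.5, -7.1] turn [0.001, 0.01, 0.002]
```

Request:
arm_command(plan=[{"linear":[1.4,35,-7],"turn":[0,0.01,0.002],"claw":0.7},{"linear":[0,0,0],"turn":[0,0,0],"claw":0.7},{"linear":[0,0,0],"turn":[0,0,0],"claw":0.7}])

```text
clock: 9.35
tcp_pos: [0.4891, 0.0769, 0.0805]
eef_rot: [[0.997, 0.002, 0.075], [-0.075, -0.002, 0.997], [0.002, -1.0, -0.001]]
ft_force: [0.2, 0.5, 1.0]
grip_width: 0.479
```

```bash
python3 - <<'E'
from h import *
p=L2W(-39.2,-76.9,64);print(p,readout.observe()['tcp_pos']);plan(p,LA,n=1)
E
```

```text
[0.48828784 0.07907046 0.064     ] [0.4890609  0.07689865 0.08049827]
lin [-1.0, 16.5, 2.1] turn [0.001, -0.003, 0.002]
```

Request:
arm_command(plan=[{"linear":[-1,16,2.1],"turn":[0.001,-0.003,0.002],"claw":0.7},{"linear":[0,0,0],"turn":[0,0,0],"claw":0.7},{"linear":[0,0,0],"turn":[0,0,0],"claw":0.7}])

```text
clock: 9.72
tcp_pos: [0.489, 0.0786, 0.0651]
eef_rot: [[0.997, 0.002, 0.073], [-0.073, -0.0, 0.997], [0.002, -1.0, -0.0]]
ft_force: [0.8, 0.3, -0.6]
grip_width: 0.478
```

```bash
python3 - <<'E'
from h import *
p=L2W(-39.2,-76.9,51);print(p,readout.observe()['tcp_pos']);plan(p,LA,n=1)
E
```

```text
[0.48828784 0.07907046 0.051     ] [0.48900783 0.07861235 0.0651397 ]
lin [-0.8, 14.1, 0.4] turn [0.0, -0.001, 0.002]
```

Request:
arm_command(plan=[{"linear":[-0.8,8,0.4],"turn":[0,0,0.002],"claw":0.7},{"linear":[0,0,0],"turn":[0,0,0],"claw":0.7}])

```text
clock: 9.98
tcp_pos: [0.4882, 0.0792, 0.0568]
eef_rot: [[0.997, 0.0, 0.073], [-0.073, -0.0, 0.997], [0.0, -1.0, -0.0]]
ft_force: [-0.6, -0.2, -1.3]
grip_width: 0.477
```

Request:
arm_command(plan=[{"linear":[0,6,0],"turn":[0,0,0],"claw":0.7},{"linear":[0,0,0],"turn":[0,0,0],"claw":0.7}])

```text
clock: 10.22
tcp_pos: [0.4883, 0.0792, 0.0504]
eef_rot: [[0.997, 0.0, 0.073], [-0.073, -0.0, 0.997], [0.0, -1.0, -0.0]]
ft_force: [0.3, 0.2, -1.0]
grip_width: 0.474
```

Request:
arm_command(plan=[{"linear":[0,0,0],"turn":[0,0,0],"claw":0.3},{"linear":[0,0,0],"turn":[0,0,0],"claw":0.3},{"linear":[0,-10,0],"turn":[0,0,0],"claw":0.3},{"linear":[0,-40,0],"turn":[0,0,0],"claw":0},{"linear":[0,-40,0],"turn":[0,0,0],"claw":0}])

```text
clock: 10.85
tcp_pos: [0.4872, 0.0792, 0.1421]
eef_rot: [[0.997, -0.004, 0.073], [-0.073, -0.0, 0.997], [-0.004, -1.0, -0.0]]
ft_force: [1.2, -0.5, 0.3]
grip_width: 1.001
```

```bash
python3 - <<'E'
from h import *
P,im=snap('w6');b=brown(P,im,.059)
for x in b: print(W2L(x[1]/1e3))
a=plan([.478,-.36,.20],-.30)
E
```

```text
brown px [277.3 195.1] c [490.2  95. ] mean [489.9  95.8] size [25.7 36.7] yaw 1.499 n 1647
brown px [277.9 234.2] c [487.8  64.6] mean [488.2  65.3] size [27.6 35.7] yaw 1.499 n 1333
[-38.49863504 -60.88265374]
[-38.64750328 -91.39174258]
lin [2.7, -6.6, -54.9] turn [-0.0, 0.028, 0.0]
lin [4.2, -6.6, -54.8] turn [-0.0, 0.028, 0.0]
lin [5.8, -6.6, -54.6] turn [-0.0, 0.028, 0.0]
lin [7.3, -6.6, -54.4] turn [-0.0, 0.028, 0.0]
lin [8.8, -6.6, -54.2] turn [-0.0, 0.028, 0.0]
lin [10.4, -6.6, -53.9] turn [-0.0, 0.028, 0.0]
lin [11.9, -6.6, -53.6] turn [-0.0, 0.028, 0.0]
lin [13.4, -6.6, -53.3] turn [-0.0, 0.028, 0.0]
```

Seated at loader (-38.6, -76.1). On to B.

Request:
arm_command(plan=[{"linear":[3,-7,-55],"turn":[0,0.028,0],"claw":0},{"linear":[4,-7,-55],"turn":[0,0.028,0],"claw":0},{"linear":[6,-7,-55],"turn":[0,0.028,0],"claw":0},{"linear":[7,-7,-54],"turn":[0,0.028,0],"claw":0},{"linear":[9,-7,-54],"turn":[0,0.028,0],"claw":0}])

```text
clock: 11.52
tcp_pos: [0.4832, -0.2001, 0.1892]
eef_rot: [[0.978, 0.011, 0.209], [-0.209, -0.002, 0.978], [0.011, -1.0, 0.0]]
ft_force: [0.9, -0.4, 0.6]
grip_width: 1.001
```

Request:
arm_command(plan=[{"linear":[10,-7,-54],"turn":[0,0.028,0],"claw":0},{"linear":[12,-7,-54],"turn":[0,0.028,0],"claw":0},{"linear":[13,-7,-53],"turn":[0,0.028,0],"claw":0},{"linear":[0,0,0],"turn":[0,0,0],"claw":0},{"linear":[0,0,0],"turn":[0,0,0],"claw":0}])

```text
clock: 12.15
tcp_pos: [0.4769, -0.3738, 0.2144]
eef_rot: [[0.955, 0.013, 0.297], [-0.297, -0.004, 0.955], [0.014, -1.0, -0.0]]
ft_force: [-0.1, 0.2, 0.3]
grip_width: 1.001
```

```bash
python3 - <<'E'
from h import *
P,im=snap('w7');b=brown(P,im);print(readout.observe()['tcp_pos'])
b=min(b,key=lambda q:abs(q[1][1]+390));plan([b[1][0]/1e3,b[1][1]/1e3,.06],b[2])
E
```

```text
brown px [280.9 199.1] c [ 481.6 -390.4] mean [ 481.6 -389.5] size [36.  57.8] yaw -0.304 n 1685
[ 0.47697347 -0.37366458  0.21438334]
lin [2.4, 51.5, -4.9] turn [0.0, 0.001, 0.005]
lin [2.7, 51.5, -4.9] turn [0.0, 0.001, 0.005]
lin [2.9, 51.5, -4.9] turn [0.0, 0.001, 0.005]
```

Request:
arm_command(plan=[{"linear":[2.5,51,-5],"turn":[0,0,0.005],"claw":0},{"linear":[2.5,51,-5],"turn":[0,0,0.005],"claw":0},{"linear":[2.5,51,-5],"turn":[0,0,0.005],"claw":0},{"linear":[0,0,0],"turn":[0,0,0],"claw":0}])

```text
clock: 12.7
tcp_pos: [0.4831, -0.387, 0.0606]
eef_rot: [[0.957, 0.002, 0.291], [-0.291, -0.003, 0.957], [0.002, -1.0, -0.002]]
ft_force: [-0.6, 1.5, 0.8]
grip_width: 0.999
```

```bash
python3 - <<'E'
from h import *
print(readout.observe()['tcp_pos']);plan([.4815,-.3900,.015],-.302,n=1)
E
```

```text
[ 0.48312709 -0.38698334  0.06059173]
lin [-0.8, 45.6, -3.3] turn [0.002, 0.006, 0.002]
```

Request:
arm_command(plan=[{"linear":[-0.8,42,-3.3],"turn":[0.002,0.006,0.002],"claw":0},{"linear":[0,0,0],"turn":[0,0,0],"claw":0},{"linear":[0,0,0],"turn":[0,0,0],"claw":0}])

```text
clock: 13.08
tcp_pos: [0.4848, -0.3903, 0.0266]
eef_rot: [[0.956, 0.007, 0.294], [-0.294, -0.006, 0.956], [0.008, -1.0, -0.004]]
ft_force: [-0.5, -0.5, 1.3]
grip_width: 1.005
```

```bash
python3 - <<'E'
from h import *
print(readout.observe()['tcp_pos']);plan([.4815,-.3900,.0095],-.302,n=1)
E
```

```text
[ 0.48477573 -0.39033777  0.02660781]
lin [-3.4, 17.1, -0.6] turn [0.004, 0.003, 0.008]
```

Request:
arm_command(plan=[{"linear":[-3.4,15,-0.6],"turn":[0.004,0.003,0.008],"claw":0},{"linear":[0,0,0],"turn":[0,0,0],"claw":0},{"linear":[0,0,0],"turn":[0,0,0],"claw":0}])

```text
clock: 13.45
tcp_pos: [0.4826, -0.3908, 0.0148]
eef_rot: [[0.955, 0.003, 0.297], [-0.297, -0.003, 0.955], [0.004, -1.0, -0.002]]
ft_force: [0.7, 0.8, 0.1]
grip_width: 0.998
```

```bash
python3 - <<'E'
from h import *
print(readout.observe()['tcp_pos']);plan([.4815,-.3900,.0095],-.302,n=1)
E
```

```text
[ 0.48262995 -0.39083382  0.01484106]
lin [-1.3, 5.3, 0.5] turn [0.002, 0.0, 0.004]
```

Request:
arm_command(plan=[{"linear":[-1.3,5.3,0.5],"turn":[0.002,0,0.004],"claw":0.2},{"linear":[0,0,0],"turn":[0,0,0],"claw":0.7},{"linear":[0,0,0],"turn":[0,0,0],"claw":0.7},{"linear":[0,0,0],"turn":[0,0,0],"claw":0.7},{"linear":[0,0,0],"turn":[0,0,0],"claw":0.7}])

```text
clock: 14.08
tcp_pos: [0.4816, -0.3901, 0.0098]
eef_rot: [[0.955, 0.0, 0.297], [-0.297, -0.0, 0.955], [0.0, -1.0, -0.0]]
ft_force: [0.4, 0.5, -0.8]
grip_width: 0.48
```

```bash
python3 - <<'E'
from h import *
s=readout.observe();print(s['tcp_pos'],s['grip_width'])
x=np.array(s['tcp_pos']);R=np.array(s['eef_rot']);print('cass offset tool',R.T@(np.array([.4815,-.390,x[2]])-x))
a=plan([.4815,-.39,.13],-.302)
plan(L2W(-39.2,-.7,115),LA,start=a)
E
```

```text
[ 0.48163978 -0.39013447  0.00982851] 0.4802323916263193
cass offset tool [-1.73411179e-04 -6.79483713e-08  8.68758565e-05]
lin [-0.0, -40.1, 0.0] turn [0.0, 0.0, 0.0]
lin [-0.0, -40.1, 0.0] turn [0.0, 0.0, 0.0]
lin [-0.1, -40.1, 0.0] turn [0.0, 0.0, 0.0]
lin [-15.0, 1.5, 52.4] turn [0.0, -0.023, 0.0]
lin [-13.8, 1.5, 52.7] turn [0.0, -0.023, 0.0]
lin [-12.6, 1.5, 53.0] turn [0.0, -0.023, 0.0]
lin [-11.4, 1.5, 53.3] turn [0.0, -0.023, 0.0]
lin [-10.2, 1.5, 53.6] turn [0.0, -0.023, 0.0]
lin [-8.9, 1.5, 53.8] turn [0.0, -0.023, 0.0]
lin [-7.7, 1.5, 54.0] turn [0.0, -0.023, 0.0]
lin [-6.5, 1.5, 54.1] turn [0.0, -0.023, 0.0]
lin [-5.2, 1.5, 54.3] turn [0.0, -0.023, 0.0]
lin [-4.0, 1.5, 54.4] turn [0.0, -0.023, 0.0]
```

Request:
arm_command(plan=[{"linear":[0,-40,0],"turn":[0,0,0],"claw":0.7},{"linear":[0,-40,0],"turn":[0,0,0],"claw":0.7},{"linear":[0,-40,0],"turn":[0,0,0],"claw":0.7},{"linear":[-15,1.5,52],"turn":[0,-0.023,0],"claw":0.7},{"linear":[-14,1.5,53],"turn":[0,-0.023,0],"claw":0.7}])

```text
clock: 14.7
tcp_pos: [0.4832, -0.2812, 0.1295]
eef_rot: [[0.967, -0.001, 0.256], [-0.256, 0.001, 0.967], [-0.001, -1.0, 0.001]]
ft_force: [0.7, 0.8, -0.8]
grip_width: 0.476
```

Request:
arm_command(plan=[{"linear":[-13,1.5,53],"turn":[0,-0.023,0],"claw":0.7},{"linear":[-11,1.5,53],"turn":[0,-0.023,0],"claw":0.7},{"linear":[-10,1.5,53],"turn":[0,-0.023,0],"claw":0.7},{"linear":[-9,1.5,54],"turn":[0,-0.023,0],"claw":0.7},{"linear":[-8,1.5,54],"turn":[0,-0.023,0],"claw":0.7}])

```text
clock: 15.32
tcp_pos: [0.4882, -0.0011, 0.1225]
eef_rot: [[0.99, 0.001, 0.141], [-0.141, 0.001, 0.99], [0.001, -1.0, 0.001]]
ft_force: [1.5, -0.6, -0.6]
grip_width: 0.48
```

Request:
arm_command(plan=[{"linear":[-6,1.5,54],"turn":[0,-0.023,0],"claw":0.7},{"linear":[-5,1.5,54],"turn":[0,-0.023,0],"claw":0.7},{"linear":[-4,1.5,50],"turn":[0,-0.023,0],"claw":0.7},{"linear":[0,0,0],"turn":[0,0,0],"claw":0.7},{"linear":[0,0,0],"turn":[0,0,0],"claw":0.7}])

```text
clock: 15.95
tcp_pos: [0.4905, 0.1659, 0.1181]
eef_rot: [[0.998, 0.002, 0.065], [-0.065, 0.001, 0.998], [0.002, -1.0, 0.001]]
ft_force: [0.4, -0.8, -1.3]
grip_width: 0.479
```

```bash
python3 - <<'E'
from h import *
s=readout.observe();print(s['tcp_pos'],s['grip_width'])
P,im=snap('w8');b=brown(P,im,s['tcp_pos'][2]+.0102)
plan(L2W(-39.2,-.4,75),LA,n=2)
E
```

```text
[0.49047341 0.16589348 0.11808791] 0.4786339107811919
brown px [275.3 271.8] c [490.9 165.5] mean [490.9 167.2] size [37.2 58.2] yaw -0.06 n 8917
lin [1.9, 21.6, -5.1] turn [-0.001, 0.003, 0.001]
lin [2.0, 21.6, -5.1] turn [-0.001, 0.003, 0.001]
```

Request:
arm_command(plan=[{"linear":[2,20,-5],"turn":[0,0.003,0],"claw":0.7},{"linear":[2,20,-5],"turn":[0,0.003,0],"claw":0.7},{"linear":[0,0,0],"turn":[0,0,0],"claw":0.7},{"linear":[0,0,0],"turn":[0,0,0],"claw":0.7}])

```text
clock: 16.5
tcp_pos: [0.495, 0.1514, 0.0786]
eef_rot: [[0.997, 0.004, 0.078], [-0.078, 0.001, 0.997], [0.004, -1.0, 0.001]]
ft_force: [0.7, 0.7, -1.3]
grip_width: 0.479
```

```bash
python3 - <<'E'
from h import *
print(readout.observe()['tcp_pos']);plan(L2W(-39.2,-.4,64),LA,n=1)
E
```

```text
[0.49503703 0.15144622 0.07859123]
lin [-1.5, 14.6, 3.8] turn [-0.001, -0.005, 0.004]
```

Request:
arm_command(plan=[{"linear":[-1.5,14,3.8],"turn":[0,-0.005,0.004],"claw":0.7},{"linear":[0,0,0],"turn":[0,0,0],"claw":0.7},{"linear":[0,0,0],"turn":[0,0,0],"claw":0.7}])

```text
clock: 16.88
tcp_pos: [0.4943, 0.1557, 0.0648]
eef_rot: [[0.997, 0.001, 0.073], [-0.073, 0.002, 0.997], [0.001, -1.0, 0.002]]
ft_force: [-0.1, -0.7, -0.7]
grip_width: 0.48
```

```bash
python3 - <<'E'
from h import *
print(readout.observe()['tcp_pos']);plan(L2W(-39.2,-.4,51),LA,n=1)
E
```

```text
[0.49429606 0.15567831 0.06482078]
lin [-0.4, 13.8, -0.4] turn [-0.002, -0.0, 0.001]
```

Request:
arm_command(plan=[{"linear":[-0.4,8,-0.4],"turn":[-0.002,0,0.001],"claw":0.7},{"linear":[0,0,0],"turn":[0,0,0],"claw":0.7}])

```text
clock: 17.12
tcp_pos: [0.4938, 0.1554, 0.0564]
eef_rot: [[0.997, -0.0, 0.073], [-0.073, -0.0, 0.997], [-0.0, -1.0, -0.0]]
ft_force: [-0.1, -0.6, -2.1]
grip_width: 0.478
```

Request:
arm_command(plan=[{"linear":[0,6,0],"turn":[0,0,0],"claw":0.7},{"linear":[0,0,0],"turn":[0,0,0],"claw":0.7}])

```text
clock: 17.38
tcp_pos: [0.4938, 0.1554, 0.05]
eef_rot: [[0.997, -0.0, 0.073], [-0.073, -0.0, 0.997], [-0.0, -1.0, -0.0]]
ft_force: [0.3, 0.1, -2.2]
grip_width: 0.478
```

Request:
arm_command(plan=[{"linear":[0,0,0],"turn":[0,0,0],"claw":0.3},{"linear":[0,0,0],"turn":[0,0,0],"claw":0.3},{"linear":[0,-10,0],"turn":[0,0,0],"claw":0.3},{"linear":[0,-50,0],"turn":[0,0,0],"claw":0},{"linear":[0,-50,-20],"turn":[0,0,0],"claw":0}])

```text
clock: 18.0
tcp_pos: [0.491, 0.1357, 0.1615]
eef_rot: [[0.997, -0.005, 0.072], [-0.072, -0.001, 0.997], [-0.005, -1.0, -0.001]]
ft_force: [0.6, -0.1, 0.5]
grip_width: 1.0
```

Request:
arm_command(plan=[{"linear":[0,-20,-40],"turn":[0,0,0],"claw":0},{"linear":[0,0,0],"turn":[0,0,0],"claw":0},{"linear":[0,0,0],"turn":[0,0,0],"claw":0}])

```text
clock: 18.38
tcp_pos: [0.4894, 0.0945, 0.1882]
eef_rot: [[0.997, 0.003, 0.072], [-0.072, -0.001, 0.997], [0.003, -1.0, -0.0]]
ft_force: [-0.5, 0.3, -0.3]
grip_width: 1.003
```

```bash
python3 - <<'E'
from h import *
P,im=snap('w9');b=brown(P,im,.059)
for x in b: print(W2L(x[1]/1e3))
for d in optics.landmark_of('wrist','plate_bar'): print(d['conf'],d['centre'],onz(P,d['centre'][::-1],.052))
print(proj(P,[L2W(-80,-124,57),L2W(-80,-190,57)]))
cv2.imwrite('pics/w9c.png',cv2.resize(im[100:340,150:430],(700,600),interpolation=cv2.INTER_CUBIC))
plan(L2W(-80,-157,100),LA)
E
```

```text
brown px [275.4 130.9] c [494.3 155.3] mean [494.7 155.4] size [36.6 58.3] yaw -0.073 n 2929
brown px [275.8 217.2] c [488.5  79.1] mean [489.6  79.8] size [36.4 57.6] yaw -0.073 n 2103
[-38.7824944   -0.40041557]
[-38.9561349  -76.81546144]
0.82 [296.3, 236.2] [ 0.44410724 -0.00168754  0.052     ]
[[231.48110942 265.11256589]
 [234.15650176 324.32330282]]
lin [-13.7, 29.2, -31.9] turn [0.0, 0.0, 0.001]
lin [-13.6, 29.2, -31.9] turn [0.0, 0.0, 0.001]
lin [-13.6, 29.2, -31.9] turn [0.0, 0.0, 0.001]
```

View pics/w9c.png

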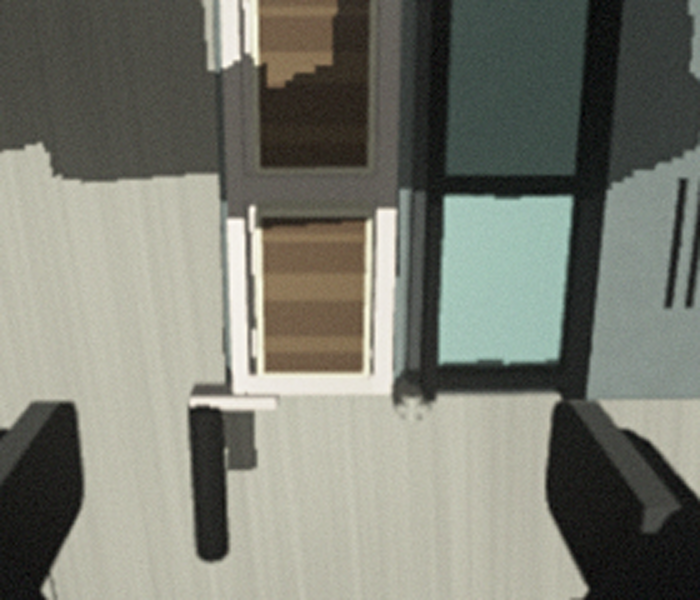

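Both cassettes sit squarely in pockets 1 and 2, brown face up. The bar at crop (208,480) matches the model within 1 mm. Going to the bar.

Request:
arm_command(plan=[{"linear":[-13,29,-32],"turn":[0,0,0],"claw":0},{"linear":[-13,29,-32],"turn":[0,0,0],"claw":0},{"linear":[-13,29,-32],"turn":[0,0,0],"claw":0},{"linear":[0,0,0],"turn":[0,0,0],"claw":0},{"linear":[0,0,0],"turn":[0,0,0],"claw":0}])

```text
clock: 19.1
tcp_pos: [0.442, 0.0028, 0.096]
eef_rot: [[0.998, -0.001, 0.066], [-0.066, 0.001, 0.998], [-0.001, -1.0, 0.0]]
ft_force: [-0.1, -0.1, 0.0]
grip_width: 1.002
```

```bash
python3 - <<'E'
from h import *
print(readout.observe()['tcp_pos']);plan(L2W(-80,-157,32),LA,n=2)
E
```

```text
[0.44203175 0.00278364 0.09598335]
lin [-0.1, 32.0, -0.3] turn [-0.0, 0.003, -0.001]
lin [-0.1, 32.0, -0.3] turn [-0.0, 0.003, -0.001]
```

Request:
arm_command(plan=[{"linear":[0,31,-0.3],"turn":[0,0.003,0],"claw":0},{"linear":[-1,30,-0.3],"turn":[0,0.003,0],"claw":0},{"linear":[0,0,0],"turn":[0,0,0],"claw":0},{"linear":[0,0,0],"turn":[0,0,0],"claw":0}])

```text
clock: 19.6
tcp_pos: [0.4441, 0.005, 0.0367]
eef_rot: [[0.998, 0.003, 0.068], [-0.068, 0.0, 0.998], [0.003, -1.0, 0.001]]
ft_force: [-0.6, 0.6, 0.5]
grip_width: 1.002
```

```bash
python3 - <<'E'
from h import *
print(readout.observe()['tcp_pos']);plan(L2W(-80,-157,32),LA,n=1)
E
```

```text
[0.44406478 0.00497805 0.03671386]
lin [-2.1, 4.7, -3.0] turn [-0.001, 0.004, 0.003]
```

Request:
arm_command(plan=[{"linear":[-2,4.7,-3],"turn":[0,0.004,0.003],"claw":0.5},{"linear":[0,0,0],"turn":[0,0,0],"claw":1},{"linear":[0,0,0],"turn":[0,0,0],"claw":1},{"linear":[0,0,0],"turn":[0,0,0],"claw":1},{"linear":[0,0,0],"turn":[0,0,0],"claw":1}], grip_force=25)

```text
clock: 20.23
tcp_pos: [0.4409, 0.0022, 0.0341]
eef_rot: [[0.997, -0.002, 0.072], [-0.072, 0.0, 0.997], [-0.002, -1.0, 0.0]]
ft_force: [-4.6, 1.5, 7.5]
grip_width: 0.153
```

Request:
arm_command(plan=[{"linear":[0,0,0],"turn":[0,0,0],"claw":1},{"linear":[0,0,0],"turn":[0,0,0],"claw":1},{"linear":[0,0,0],"turn":[0,0,0],"claw":1}])

```text
clock: 20.6
tcp_pos: [0.4408, 0.0022, 0.0342]
eef_rot: [[0.997, -0.002, 0.072], [-0.072, 0.0, 0.997], [-0.002, -1.0, 0.0]]
ft_force: [0.4, -1.0, -0.2]
grip_width: 0.152
```

```bash
cat >> h.py <<'E'
def arc(t0,t1,n,r=80.,dz=-18.):
    """tool-frame shifts along the bar arc; corrected from the measured pose"""
    s=readout.observe();x=np.array(s['tcp_pos']);R=np.array(s['eef_rot'])
    l=W2L(x);print('tcp loader',l.round(1),'z',round(x[2]*1e3,1),'theta~',round(float(np.degrees(np.arctan2(x[2]*1e3-dz-50,-l[0]))),1),'F',np.round(s['ft_force'],1),'w',round(s['grip_width'],3))
    for t in np.linspace(t0,t1,n+1)[1:]:
        p=L2W(-r*np.cos(np.radians(t)),-157,50+dz+r*np.sin(np.radians(t)))
        print(round(t,1),np.round(R.T@(p-x)*1e3,1).tolist());x=p
E
python3 - <<'E'
from h import *
arc(0,90,10)
E
```

```text
tcp loader [ -81.  -157.1] z 34.2 theta~ 1.6 F [ 0.4 -1.  -0.2] w 0.152
9.0 [1.9, -10.3, 0.1]
18.0 [2.9, -12.2, 0.0]
27.0 [4.8, -11.6, -0.0]
36.0 [6.5, -10.7, -0.0]
45.0 [8.1, -9.6, -0.0]
54.0 [9.5, -8.2, -0.0]
63.0 [10.7, -6.6, -0.0]
72.0 [11.6, -4.8, -0.0]
81.0 [12.2, -3.0, -0.0]
90.0 [12.5, -1.0, -0.0]
```

Request:
arm_command(plan=[{"linear":[1,-12,0],"turn":[0,0,0],"claw":1},{"linear":[3,-12,0],"turn":[0,0,0],"claw":1},{"linear":[5,-12,0],"turn":[0,0,0],"claw":1},{"linear":[6.5,-11,0],"turn":[0,0,0],"claw":1}])

```text
clock: 21.1
tcp_pos: [0.4536, 0.0013, 0.0817]
eef_rot: [[0.997, -0.011, 0.072], [-0.072, 0.001, 0.997], [-0.011, -1.0, 0.0]]
ft_force: [-4.9, -0.7, -11.0]
grip_width: 0.151
```

```bash
python3 - <<'E'
from h import *
arc(36,90,6,dz=-16)
E
```

```text
tcp loader [ -68.2 -157. ] z 81.7 theta~ 35.0 F [ -4.9  -0.7 -11. ] w 0.151
45.0 [11.5, -9.0, -0.0]
54.0 [9.5, -8.3, -0.0]
63.0 [10.6, -6.7, -0.0]
72.0 [11.5, -4.9, -0.0]
81.0 [12.2, -3.1, -0.0]
90.0 [12.5, -1.1, -0.0]
```

Request:
arm_command(plan=[{"linear":[10,-9,0],"turn":[0,0,0.005],"claw":1},{"linear":[9.5,-8,0],"turn":[0,0,0],"claw":1},{"linear":[10.5,-7,0],"turn":[0,0,0],"claw":1}])

```text
clock: 21.48
tcp_pos: [0.477, -0.0004, 0.1075]
eef_rot: [[0.997, -0.035, 0.071], [-0.071, 0.002, 0.997], [-0.035, -0.999, -0.0]]
ft_force: [-18.4, 0.8, 7.8]
grip_width: 0.149
```

```bash
python3 - <<'E'
from h import *
arc(63,108,5,dz=-16)
E
```

```text
tcp loader [ -44.7 -157. ] z 107.5 theta~ 58.7 F [-18.4   0.8   7.8] w 0.149
72.0 [19.9, -3.3, -0.1]
81.0 [12.1, -3.4, -0.0]
90.0 [12.5, -1.4, -0.0]
99.0 [12.5, 0.5, -0.0]
108.0 [12.3, 2.5, -0.0]
```

Request:
arm_command(plan=[{"linear":[12,-5,0],"turn":[0,0,-0.02],"claw":1},{"linear":[12,-3.5,0],"turn":[0,0,-0.015],"claw":1},{"linear":[12,-2,0],"turn":[0,0,0],"claw":1}])

```text
clock: 21.85
tcp_pos: [0.5114, -0.0027, 0.122]
eef_rot: [[0.997, -0.005, 0.071], [-0.071, -0.0, 0.998], [-0.005, -1.0, -0.001]]
ft_force: [-8.9, -0.1, -0.6]
grip_width: 0.155
```

```bash
python3 - <<'E'
from h import *
arc(90,144,6,dz=-16)
print(np.round(readout.observe()['eef_rot'][2],3))
E
```

```text
tcp loader [ -10.2 -156.7] z 122.0 theta~ 83.4 F [-8.9 -0.1 -0.6] w 0.155
99.0 [22.7, 8.9, -0.3]
108.0 [12.2, 2.9, -0.0]
117.0 [11.6, 4.7, -0.0]
126.0 [10.7, 6.5, -0.0]
135.0 [9.6, 8.1, -0.0]
144.0 [8.2, 9.5, -0.0]
[-0.005 -1.    -0.001]
```

The bar has slid about 8 mm towards the fingertips, so I'll carry the TCP deeper on the way over.

Request:
arm_command(plan=[{"linear":[8,5,0],"turn":[0,0,0],"claw":1},{"linear":[12,5,0],"turn":[0,0,0],"claw":1},{"linear":[12,4,0],"turn":[0,0,0],"claw":1}])

```text
clock: 22.22
tcp_pos: [0.5465, -0.0051, 0.1159]
eef_rot: [[0.998, 0.002, 0.07], [-0.07, -0.002, 0.998], [0.002, -1.0, -0.001]]
ft_force: [-9.2, -0.2, -2.6]
grip_width: 0.151
```

```bash
python3 - <<'E'
from h import *
arc(108,153,5,dz=-16)
print(np.round(readout.observe()['eef_rot'][2],3))
E
```

```text
tcp loader [  25.  -156.6] z 115.9 theta~ 106.9 F [-9.2 -0.2 -2.6] w 0.151
117.0 [11.3, 10.7, -0.4]
126.0 [10.7, 6.6, -0.0]
135.0 [9.5, 8.2, -0.0]
144.0 [8.1, 9.6, -0.0]
153.0 [6.5, 10.7, -0.0]
[ 0.002 -1.    -0.001]
```

Request:
arm_command(plan=[{"linear":[11,7,0],"turn":[0,0,0],"claw":1},{"linear":[11,8,0],"turn":[0,0,0],"claw":1},{"linear":[10,9,0],"turn":[0,0,0],"claw":1}])

```text
clock: 22.6
tcp_pos: [0.5793, -0.0073, 0.0957]
eef_rot: [[0.998, 0.002, 0.07], [-0.07, -0.002, 0.998], [0.002, -1.0, -0.002]]
ft_force: [-10.8, 1.6, 1.8]
grip_width: 0.148
```

```bash
python3 - <<'E'
from h import *
arc(135,180,5,dz=-16)
print(np.round(readout.observe()['eef_rot'][2],3))
E
```

```text
tcp loader [  57.8 -156.5] z 95.7 theta~ 133.2 F [-10.8   1.6   1.8] w 0.148
144.0 [6.9, 14.7, -0.5]
153.0 [6.5, 10.7, 0.0]
162.0 [4.8, 11.6, 0.0]
171.0 [2.9, 12.2, 0.0]
180.0 [1.0, 12.5, 0.0]
[ 0.002 -1.    -0.002]
```

Request:
arm_command(plan=[{"linear":[7,12,-0.5],"turn":[0,0,0],"claw":1},{"linear":[6,11,0],"turn":[0,0,0],"claw":1},{"linear":[5,12,0],"turn":[0,0,0],"claw":1}])

```text
clock: 22.98
tcp_pos: [0.5977, -0.0087, 0.0636]
eef_rot: [[0.998, 0.0, 0.07], [-0.07, -0.001, 0.998], [0.0, -1.0, -0.001]]
ft_force: [-15.6, 0.6, 3.1]
grip_width: 0.149
```

```bash
python3 - <<'E'
from h import *
arc(162,180,2,dz=-14)
print(np.round(readout.observe()['eef_rot'][2],3))
E
```

```text
tcp loader [  76.3 -156.5] z 63.6 theta~ 160.1 F [-15.6   0.6   3.1] w 0.149
171.0 [2.7, 15.1, -0.5]
180.0 [1.0, 12.5, 0.0]
[ 0.    -1.    -0.001]
```

Request:
arm_command(plan=[{"linear":[1,12,0],"turn":[0,0,0],"claw":1},{"linear":[0,10,0],"turn":[0,0,0],"claw":1},{"linear":[-1,5,0],"turn":[0,0,0],"claw":1}])

```text
clock: 23.35
tcp_pos: [0.6005, -0.0089, 0.0405]
eef_rot: [[0.998, 0.005, 0.07], [-0.07, -0.002, 0.998], [0.005, -1.0, -0.001]]
ft_force: [0.1, -0.4, 7.0]
grip_width: 0.146
```

```bash
python3 - <<'E'
from h import *
arc(171,180,1,dz=-11)
print(np.round(readout.observe()['eef_rot'][2],3))
E
```

```text
tcp loader [  79.1 -156.5] z 40.5 theta~ 178.9 F [ 0.1 -0.4  7. ] w 0.146
180.0 [0.9, 1.5, -0.5]
[ 0.005 -1.    -0.001]
```

Push gently down until the force shows the stop.

Request:
arm_command(plan=[{"linear":[0,3,0],"turn":[0,0,0],"claw":1},{"linear":[0,3,0],"turn":[0,0,0],"claw":1}])

```text
clock: 23.6
tcp_pos: [0.6009, -0.0089, 0.0395]
eef_rot: [[0.998, 0.005, 0.069], [-0.069, -0.002, 0.998], [0.005, -1.0, -0.002]]
ft_force: [-22.4, 1.0, 31.7]
grip_width: 0.153
```

```bash
python3 - <<'E'
from h import *
arc(180,180,1,dz=-11)
im=optics.capture('scene')[:,:,::-1];cv2.imwrite('pics/s3.png',cv2.resize(im[140:290,280:450],(680,600),interpolation=cv2.INTER_CUBIC))
E
```

```text
tcp loader [  79.5 -156.5] z 39.5 theta~ 179.6 F [-22.4   1.   31.7] w 0.153
180.0 [0.5, 0.5, -0.5]
```

View pics/s3.png

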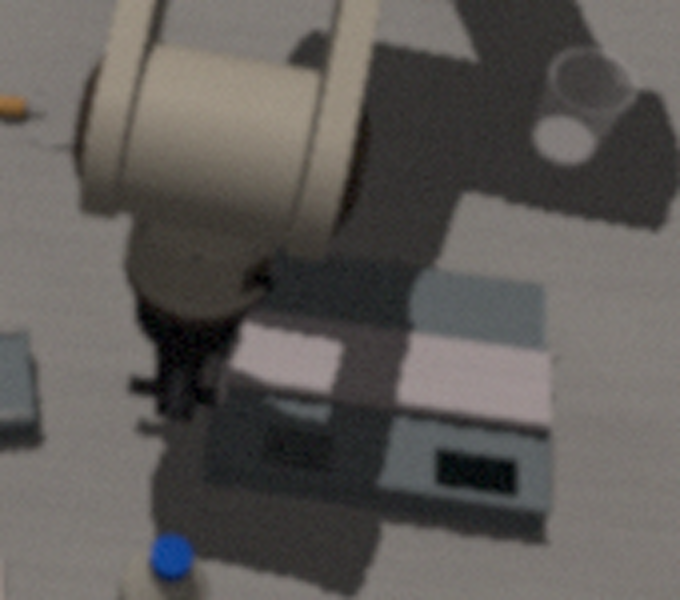

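The scene shows the plate flat over the nests, and a 32 N reaction confirms the stop. I'll regrip deeper before swinging back.

Request:
arm_command(plan=[{"linear":[0,0,0],"turn":[0,0,0],"claw":0.5},{"linear":[0,0,0],"turn":[0,0,0],"claw":0.5},{"linear":[0,9,0],"turn":[0,0,0.005],"claw":0.5},{"linear":[0.5,0,0],"turn":[0,0,0],"claw":0.5}])

```text
clock: 24.15
tcp_pos: [0.6032, -0.0091, 0.0328]
eef_rot: [[0.998, 0.003, 0.069], [-0.069, -0.002, 0.998], [0.004, -1.0, -0.002]]
ft_force: [0.5, 0.3, 0.2]
grip_width: 0.504
```

Request:
arm_command(plan=[{"linear":[0,0,0],"turn":[0,0,0],"claw":1},{"linear":[0,0,0],"turn":[0,0,0],"claw":1},{"linear":[0,0,0],"turn":[0,0,0],"claw":1},{"linear":[0,0,0],"turn":[0,0,0],"claw":1},{"linear":[0,0,0],"turn":[0,0,0],"claw":1}], grip_force=35)

```text
clock: 24.78
tcp_pos: [0.6004, -0.0089, 0.0326]
eef_rot: [[0.998, -0.004, 0.069], [-0.069, -0.002, 0.998], [-0.003, -1.0, -0.002]]
ft_force: [-1.0, 0.6, 0.8]
grip_width: 0.148
```

```bash
python3 - <<'E'
from h import *
z=readout.observe()['tcp_pos'][2]*1e3-50;arc(180,90,9,dz=z)
E
```

```text
tcp loader [  79.  -156.5] z 32.6 theta~ 180.0 F [-1.   0.6  0.8] w 0.148
170.0 [-0.3, -13.9, -0.5]
160.0 [-3.7, -13.5, -0.0]
150.0 [-5.9, -12.6, -0.0]
140.0 [-8.0, -11.4, 0.0]
130.0 [-9.9, -9.8, 0.0]
120.0 [-11.5, -8.0, 0.0]
110.0 [-12.7, -5.9, 0.0]
100.0 [-13.5, -3.6, 0.0]
90.0 [-13.9, -1.2, 0.0]
```

Request:
arm_command(plan=[{"linear":[-0.5,-13,-0.5],"turn":[0,0,0],"claw":1},{"linear":[-3.5,-13,0],"turn":[0,0,0],"claw":1},{"linear":[-6,-12,0],"turn":[0,0,0],"claw":1}])

```text
clock: 25.15
tcp_pos: [0.5924, -0.0084, 0.0703]
eef_rot: [[0.998, 0.0, 0.069], [-0.069, -0.001, 0.998], [0.0, -1.0, -0.001]]
ft_force: [13.4, -0.5, -6.8]
grip_width: 0.145
```

```bash
python3 - <<'E'
from h import *
arc(150,90,6,dz=-17);print(np.round(readout.observe()['eef_rot'][2],3))
E
```

```text
tcp loader [  71.  -156.6] z 70.3 theta~ 152.3 F [13.4 -0.5 -6.8] w 0.145
140.0 [-9.7, -14.1, -0.4]
130.0 [-9.9, -9.9, 0.0]
120.0 [-11.4, -8.0, 0.0]
110.0 [-12.6, -5.9, 0.0]
100.0 [-13.5, -3.6, 0.0]
90.0 [-13.9, -1.2, 0.0]
[ 0.    -1.    -0.001]
```

Request:
arm_command(plan=[{"linear":[-9,-11,0],"turn":[0,0,0],"claw":1},{"linear":[-10,-9.5,0],"turn":[0,0,0],"claw":1},{"linear":[-12,-7.5,0],"turn":[0,0,0],"claw":1}])

```text
clock: 25.52
tcp_pos: [0.5681, -0.0068, 0.1029]
eef_rot: [[0.997, 0.019, 0.07], [-0.07, -0.002, 0.998], [0.019, -1.0, -0.001]]
ft_force: [16.8, -0.1, 3.5]
grip_width: 0.149
```

```bash
python3 - <<'E'
from h import *
arc(120,60,6,dz=-17);print(np.round(readout.observe()['eef_rot'][2],3))
E
```

```text
tcp loader [  46.6 -156.7] z 102.9 theta~ 123.7 F [16.8 -0.1  3.5] w 0.149
110.0 [-19.1, -5.6, -0.2]
100.0 [-13.4, -3.9, 0.0]
90.0 [-13.9, -1.5, 0.0]
80.0 [-13.9, 1.0, 0.0]
70.0 [-13.5, 3.4, 0.0]
60.0 [-12.7, 5.7, 0.0]
[ 0.019 -1.    -0.001]
```

Request:
arm_command(plan=[{"linear":[-13,-3,0],"turn":[0,0,0.015],"claw":1},{"linear":[-14,-3,0],"turn":[0,0,0.005],"claw":1},{"linear":[-14,-1,0],"turn":[0,0,0],"claw":1},{"linear":[-14,0,0],"turn":[0,0,0],"claw":1}])

```text
clock: 26.02
tcp_pos: [0.5256, -0.004, 0.1209]
eef_rot: [[0.997, 0.037, 0.07], [-0.07, -0.004, 0.998], [0.037, -0.999, -0.002]]
ft_force: [12.2, 0.8, 9.1]
grip_width: 0.148
```

```bash
python3 - <<'E'
from h import *
arc(80,20,6,dz=-15);print(np.round(readout.observe()['eef_rot'][2],3))
E
```

```text
tcp loader [   4. -157.] z 120.9 theta~ 92.7 F [12.2  0.8  9.1] w 0.148
70.0 [-31.8, 9.5, 0.1]
60.0 [-12.8, 5.4, 0.0]
50.0 [-11.7, 7.6, 0.0]
40.0 [-10.2, 9.5, 0.0]
30.0 [-8.4, 11.1, 0.0]
20.0 [-6.4, 12.4, 0.0]
[ 0.037 -0.999 -0.002]
```

Request:
arm_command(plan=[{"linear":[-11,3,0],"turn":[0,0,0.025],"claw":1},{"linear":[-14,4,0],"turn":[0,0,0.012],"claw":1},{"linear":[-13,5,0],"turn":[0,0,0],"claw":1},{"linear":[-13,7,0],"turn":[0,0,0],"claw":1}])

```text
clock: 26.52
tcp_pos: [0.4816, -0.001, 0.1083]
eef_rot: [[0.997, 0.022, 0.07], [-0.07, -0.004, 0.998], [0.023, -1.0, -0.002]]
ft_force: [9.3, 1.2, 0.8]
grip_width: 0.144
```

```bash
python3 - <<'E'
from h import *
arc(50,0,5,dz=-14);print(np.round(readout.observe()['eef_rot'][2],3))
E
```

```text
tcp loader [ -40.1 -157.3] z 108.3 theta~ 61.0 F [9.3 1.2 0.8] w 0.144
40.0 [-21.7, 20.4, 0.4]
30.0 [-8.3, 11.2, 0.0]
20.0 [-6.2, 12.5, 0.0]
10.0 [-3.9, 13.4, 0.0]
0.0 [-1.5, 13.9, 0.0]
[ 0.023 -1.    -0.002]
```

Request:
arm_command(plan=[{"linear":[-11,9,0.2],"turn":[0,0,0.015],"claw":1},{"linear":[-10,10,0.2],"turn":[0,0,0.008],"claw":1},{"linear":[-8.5,11,0],"turn":[0,0,0],"claw":1},{"linear":[-6,12,0],"turn":[0,0,0],"claw":1}])

```text
clock: 27.02
tcp_pos: [0.4492, 0.0012, 0.0702]
eef_rot: [[0.997, 0.011, 0.07], [-0.07, -0.004, 0.998], [0.011, -1.0, -0.003]]
ft_force: [-3.9, 0.4, 11.7]
grip_width: 0.144
```

```bash
python3 - <<'E'
from h import *
arc(20,0,2,dz=-12);print(np.round(readout.observe()['eef_rot'][2],3))
E
```

```text
tcp loader [ -72.5 -157.4] z 70.2 theta~ 23.9 F [-3.9  0.4 11.7] w 0.144
10.0 [-6.5, 18.2, 0.5]
0.0 [-1.4, 13.9, 0.0]
[ 0.011 -1.    -0.003]
```

Request:
arm_command(plan=[{"linear":[-4,12,0],"turn":[0,0,0.01],"claw":1},{"linear":[-3,12,0],"turn":[0,0,0],"claw":1},{"linear":[-1,8,0],"turn":[0,0,0],"claw":1}])

```text
clock: 27.4
tcp_pos: [0.4412, 0.0018, 0.0391]
eef_rot: [[0.998, 0.002, 0.07], [-0.07, -0.003, 0.998], [0.002, -1.0, -0.003]]
ft_force: [-1.4, 1.3, 7.8]
grip_width: 0.144
```

Request:
arm_command(plan=[{"linear":[0,3,0],"turn":[0,0,0],"claw":1}])

```text
clock: 27.52
tcp_pos: [0.4411, 0.0018, 0.0362]
eef_rot: [[0.998, 0.002, 0.07], [-0.07, -0.003, 0.998], [0.002, -1.0, -0.003]]
ft_force: [-4.5, 0.2, 6.0]
grip_width: 0.145
```

Request:
arm_command(plan=[{"linear":[0,3,0],"turn":[0,0,0],"claw":1}])

```text
clock: 27.65
tcp_pos: [0.441, 0.0018, 0.0335]
eef_rot: [[0.998, 0.002, 0.07], [-0.07, -0.003, 0.998], [0.002, -1.0, -0.003]]
ft_force: [-5.9, 0.2, 5.0]
grip_width: 0.144
```

Request:
arm_command(plan=[{"linear":[0,3,0],"turn":[0,0,0],"claw":1}])

```text
clock: 27.78
tcp_pos: [0.4411, 0.0018, 0.0313]
eef_rot: [[0.998, 0.002, 0.07], [-0.07, -0.003, 0.998], [0.002, -1.0, -0.003]]
ft_force: [-15.2, 1.2, 44.1]
grip_width: 0.145
```

The stop is reached at 44 N on the fingers. Releasing and looking.

Request:
arm_command(plan=[{"linear":[0,0,0],"turn":[0,0,0],"claw":0.5},{"linear":[0,0,0],"turn":[0,0,0],"claw":0.3},{"linear":[0,-25,0],"turn":[0,0,0],"claw":0.2},{"linear":[0,-50,10],"turn":[0,0,0],"claw":0},{"linear":[20,-50,50],"turn":[0,0,0],"claw":0}])

```text
clock: 28.4
tcp_pos: [0.4602, 0.0532, 0.1501]
eef_rot: [[0.997, -0.003, 0.073], [-0.073, -0.003, 0.997], [-0.003, -1.0, -0.003]]
ft_force: [1.8, -1.1, -0.3]
grip_width: 0.997
```

Request:
arm_command(plan=[{"linear":[30,-20,50],"turn":[0,0,0],"claw":0},{"linear":[0,0,0],"turn":[0,0,0],"claw":0},{"linear":[0,0,0],"turn":[0,0,0],"claw":0}])

```text
clock: 28.78
tcp_pos: [0.4962, 0.1043, 0.1737]
eef_rot: [[0.997, 0.002, 0.071], [-0.071, -0.003, 0.997], [0.003, -1.0, -0.002]]
ft_force: [-0.2, 0.4, -0.5]
grip_width: 0.999
```

```bash
python3 - <<'E'
from h import *
P,im=snap('w10');s=readout.observe();print(s['clock'],s['tcp_pos'])
cv2.imwrite('pics/w10c.png',cv2.resize(im[60:340,150:480],(700,594),interpolation=cv2.INTER_CUBIC))
E
```

```text
28.825 [0.49622526 0.10419128 0.17374279]
```

View pics/w10c.png

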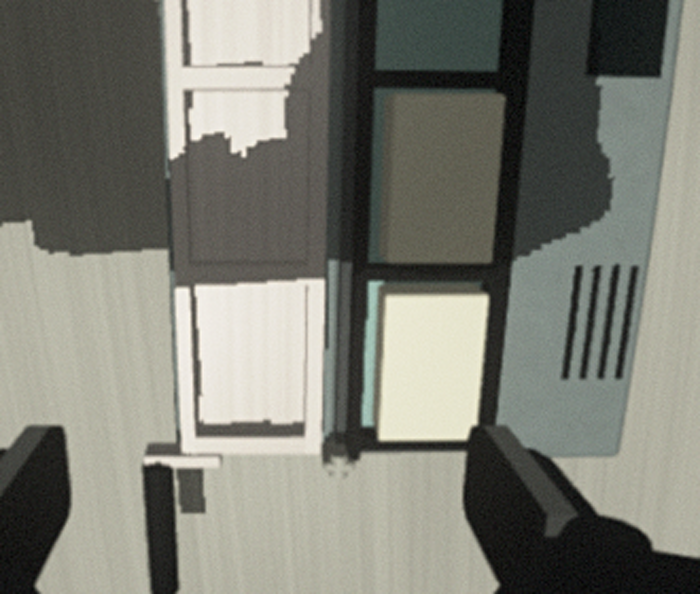

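Wrist view: plate at rest and empty, with two white faces up in nests 1 and 2, crop (445,178) and (433,365), i.e. face-down and flat. Now the console.

```bash
python3 - <<'E'
from h import *
plan([.60,-.15,.23],-.07)
E
```

```text
lin [24.4, -11.1, -49.2] turn [0.0, -0.0, 0.001]
lin [24.4, -11.1, -49.2] turn [0.0, -0.0, 0.001]
lin [24.3, -11.1, -49.3] turn [0.0, -0.0, 0.001]
lin [24.3, -11.2, -49.3] turn [0.0, -0.0, 0.001]
lin [24.3, -11.2, -49.3] turn [0.0, -0.0, 0.001]
```

Request:
arm_command(plan=[{"linear":[24,-11,-49],"turn":[0,0,0],"claw":0},{"linear":[24,-11,-49],"turn":[0,0,0],"claw":0},{"linear":[24,-11,-49],"turn":[0,0,0],"claw":0},{"linear":[24,-11,-49],"turn":[0,0,0],"claw":0},{"linear":[24,-11,-49],"turn":[0,0,0],"claw":0}])

```text
clock: 29.45
tcp_pos: [0.5959, -0.1573, 0.2283]
eef_rot: [[0.997, -0.002, 0.072], [-0.072, -0.001, 0.997], [-0.002, -1.0, -0.001]]
ft_force: [1.1, 1.2, 0.1]
grip_width: 0.998
```

Request:
arm_command(plan=[{"linear":[0,0,0],"turn":[0,0,0],"claw":0},{"linear":[0,0,0],"turn":[0,0,0],"claw":0}])

```text
clock: 29.7
tcp_pos: [0.5948, -0.1621, 0.227]
eef_rot: [[0.997, -0.003, 0.078], [-0.078, -0.001, 0.997], [-0.003, -1.0, -0.001]]
ft_force: [0.3, -0.0, 0.2]
grip_width: 0.997
```

```bash
python3 - <<'E'
from h import *
P,im=snap('w11');s=readout.observe();print(s['clock'],s['tcp_pos'])
P3={k:np.array(v) for k,v in json.load(open('pics/w3.json')).items()}
for l in ['cover_grip','console','start_button_top']:
  for d in optics.landmark_of('wrist',l): print(l,round(d['conf'],2),np.round(d['centre'][::-1],1),onz(P,d['centre'][::-1],.075).round(4))
def fin(P,im,roi):
    x0,x1,y0,y1=roi;g=cv2.cvtColor(im,cv2.COLOR_BGR2GRAY)[y0:y1,x0:x1];n,l,st,c=cv2.connectedComponentsWithStats((g<28).astype(np.uint8))
    i=1+np.argmax(st[1:,4]);r=cv2.minAreaRect((np.argwhere(l==i)[:,::-1]+[x0,y0]).astype(np.float32));return c[i]+[x0,y0],st[i],r
d=[q for q in optics.cut_out('wrist','console')][:1]
for q in d:
    w=np.array([onz(P,p,.05)[:2] for p in np.argwhere(q['region'])[:,::-1].astype(float)])*1e3
    print('console',q['conf'],cv2.minAreaRect(w.astype(np.float32)))
f=optics.landmark_of('wrist','cover_grip')[0]['centre'][::-1];x,y=map(int,f)
print(fin(P,im,(x-40,x+40,y-30,y+30)));f3=fin(P3,cv2.imread('pics/w3.png'),(375,440,145,190));print(f3)
print('tri',tri([ray(P,fin(P,im,(x-40,x+40,y-30,y+30))[0]),ray(P3,f3[0])]),tri([ray(P,f),ray(P3,(405,167))]))
E
```

```text
29.75 [ 0.59485395 -0.16191562  0.2270734 ]
cover_grip 0.57 [295.5 264.3] [ 0.6097 -0.2351  0.075 ]
console 0.61 [282.9 209.4] [ 0.6009 -0.176   0.075 ]
console 0.71 ((601.5955200195312, -193.78482055664062), (84.75692749023438, 163.29075622558594), 10.788176536560059)
(array([295.82532751, 259.84279476]), array([ 23,  18,  36,  19, 229], dtype=int32), ((294.85308837890625, 260.0972595214844), (10.361801147460938, 37.69615936279297), 74.93151092529297))
(array([403.52649007, 166.7218543 ]), array([ 10,  14,  43,  18, 302], dtype=int32), ((406.4547119140625, 167.2584991455078), (13.69878101348877, 42.32493209838867), 79.3803482055664))
tri [ 0.61094143 -0.23497654  0.06598773] [ 0.60941987 -0.23470704  0.07516925]
```

View pics/w11.png

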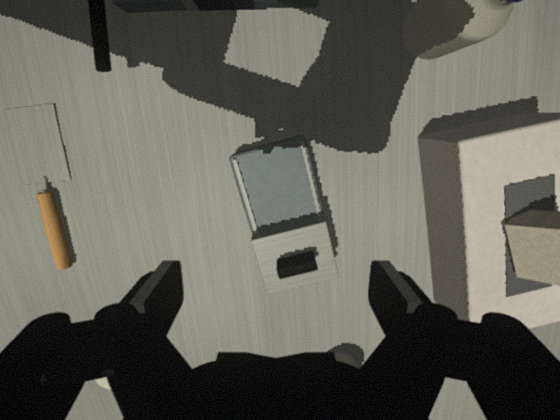

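The console is at (282,209), cover shut, fin at (296,262). Triangulated fin grip: (0.609, -0.235, 0.075), height matching the text; console yaw 0.188. Turning to grip the fin across its thickness.

```bash
python3 - <<'E'
from h import *
plan([.6094,-.2347,.14],-1.383)
E
```

```text
lin [2.5, 11.0, -9.1] turn [0.0, 0.163, -0.0]
lin [3.9, 11.0, -8.6] turn [0.0, 0.163, -0.0]
lin [5.2, 11.0, -7.8] turn [0.0, 0.163, -0.0]
lin [6.4, 11.0, -6.9] turn [0.0, 0.163, -0.0]
lin [7.5, 11.0, -5.7] turn [0.0, 0.163, -0.0]
lin [8.3, 11.0, -4.4] turn [0.0, 0.163, -0.0]
lin [8.9, 11.0, -3.0] turn [0.0, 0.163, -0.0]
lin [9.3, 11.0, -1.5] turn [0.0, 0.163, -0.0]
```

Request:
arm_command(plan=[{"linear":[2.5,11,-9],"turn":[0,0.163,0],"claw":0},{"linear":[4,11,-8.5],"turn":[0,0.163,0],"claw":0},{"linear":[5,11,-8],"turn":[0,0.163,0],"claw":0},{"linear":[6.5,11,-7],"turn":[0,0.163,0],"claw":0},{"linear":[7.5,11,-6],"turn":[0,0.163,0],"claw":0}])

```text
clock: 30.62
tcp_pos: [0.6043, -0.205, 0.1731]
eef_rot: [[0.614, 0.001, 0.789], [-0.789, -0.002, 0.614], [0.002, -1.0, -0.001]]
ft_force: [-0.0, 1.0, -0.7]
grip_width: 1.001
```

Request:
arm_command(plan=[{"linear":[8,11,-4.5],"turn":[0,0.163,0],"claw":0},{"linear":[9,11,-3],"turn":[0,0.163,0],"claw":0},{"linear":[9,11,-1.5],"turn":[0,0.163,0],"claw":0.3},{"linear":[0,0,0],"turn":[0,0,0],"claw":0.3},{"linear":[0,0,0],"turn":[0,0,0],"claw":0.3}])

```text
clock: 31.25
tcp_pos: [0.6089, -0.2307, 0.1392]
eef_rot: [[0.162, 0.0, 0.987], [-0.987, -0.002, 0.162], [0.002, -1.0, -0.0]]
ft_force: [-0.4, 0.9, -0.7]
grip_width: 0.701
```

```bash
python3 - <<'E'
from h import *
print(readout.observe()['tcp_pos']);plan([.6094,-.2347,.068],-1.383,n=2)
P,im=snap('w12')
for l in ['cover_grip']:
  for d in optics.landmark_of('wrist',l): print(l,round(d['conf'],2),np.round(d['centre'][::-1],1),onz(P,d['centre'][::-1],.075).round(4))
E
```

```text
[ 0.60892757 -0.23065808  0.1392407 ]
lin [2.0, 35.6, -0.1] turn [0.0, -0.012, 0.001]
lin [2.0, 35.6, -0.1] turn [0.0, -0.012, 0.001]
cover_grip 0.92 [282.9 228. ] [ 0.6077 -0.236   0.075 ]
```

Request:
arm_command(plan=[{"linear":[2.5,35,0],"turn":[0,-0.012,0],"claw":0.3},{"linear":[2.5,30,0],"turn":[0,-0.012,0],"claw":0.3},{"linear":[0,0,0],"turn":[0,0,0],"claw":0.3},{"linear":[0,0,0],"turn":[0,0,0],"claw":0.3}])

```text
clock: 31.85
tcp_pos: [0.6112, -0.2352, 0.0767]
eef_rot: [[0.192, 0.005, 0.981], [-0.981, -0.004, 0.192], [0.005, -1.0, 0.004]]
ft_force: [-0.1, 1.2, 0.8]
grip_width: 0.703
```

```bash
python3 - <<'E'
from h import *
s=readout.observe();print(s['tcp_pos'],s['ft_force']);plan([.6090,-.2350,.068],-1.383,n=1)
E
```

```text
[ 0.61120783 -0.23520694  0.07667152] [-0.07853647  1.24164532  0.78794787]
lin [-0.7, 8.7, -2.2] turn [-0.004, 0.006, 0.005]
```

Request:
arm_command(plan=[{"linear":[-0.7,8,-2.2],"turn":[-0.004,0.006,0.005],"claw":0.5},{"linear":[0,0,0],"turn":[0,0,0],"claw":1},{"linear":[0,0,0],"turn":[0,0,0],"claw":1},{"linear":[0,0,0],"turn":[0,0,0],"claw":1},{"linear":[0,0,0],"turn":[0,0,0],"claw":1}], grip_force=30)

```text
clock: 32.48
tcp_pos: [0.6097, -0.2352, 0.071]
eef_rot: [[0.187, 0.003, 0.982], [-0.982, -0.001, 0.187], [0.002, -1.0, 0.002]]
ft_force: [0.8, -0.1, -1.8]
grip_width: 0.131
```

```bash
python3 - <<'E'
from h import *
s=readout.observe();print(s['tcp_pos'],s['ft_force'],s['grip_width']);p=np.array(s['tcp_pos']);y=np.array([-.187,.982,0])
plan(p+.074*y,-1.383,step=19)
E
```

```text
[ 0.60974335 -0.23515941  0.07099484] [ 0.79084472 -0.13782597 -1.77342115] 0.13068784270678965
lin [-18.5, -0.0, -0.0] turn [-0.001, -0.0, 0.0]
lin [-18.5, -0.0, -0.0] turn [-0.001, -0.0, 0.0]
lin [-18.5, -0.0, -0.0] turn [-0.001, -0.0, 0.0]
lin [-18.5, -0.0, -0.0] turn [-0.001, -0.0, 0.0]
```

Request:
arm_command(plan=[{"linear":[-18,0,0],"turn":[0,0,0],"claw":1},{"linear":[-18,0,0],"turn":[0,0,0],"claw":1},{"linear":[-18,0,0],"turn":[0,0,0],"claw":1},{"linear":[-12,0,0],"turn":[0,0,0],"claw":1}])

```text
clock: 32.98
tcp_pos: [0.5971, -0.1672, 0.071]
eef_rot: [[0.186, 0.004, 0.982], [-0.982, -0.002, 0.186], [0.003, -1.0, 0.003]]
ft_force: [2.5, -1.3, -3.3]
grip_width: 0.128
```

Request:
arm_command(plan=[{"linear":[-5,0,0],"turn":[0,0,0],"claw":1}])

```text
clock: 33.1
tcp_pos: [0.5962, -0.1621, 0.0711]
eef_rot: [[0.187, 0.004, 0.982], [-0.982, -0.004, 0.187], [0.005, -1.0, 0.004]]
ft_force: [7.3, -35.7, -11.1]
grip_width: 0.133
```

Request:
arm_command(plan=[{"linear":[-4,0,0],"turn":[0,0,0],"claw":1}])

```text
clock: 33.22
tcp_pos: [0.5961, -0.1618, 0.0712]
eef_rot: [[0.187, 0.006, 0.982], [-0.982, -0.011, 0.187], [0.012, -1.0, 0.004]]
ft_force: [13.0, -52.0, -19.6]
grip_width: 0.136
```

The stop is reached at 74.7 mm of travel. Release, lift, close the fingers and check the button.

Request:
arm_command(plan=[{"linear":[0,0,0],"turn":[0,0,0],"claw":0.6},{"linear":[0,0,0],"turn":[0,0,0],"claw":0.6},{"linear":[0,-25,0],"turn":[0,0,0],"claw":0.6},{"linear":[0,-30,0],"turn":[0,0,0],"claw":0.6},{"linear":[20,-10,0],"turn":[0,0,0],"claw":1}])

```text
clock: 33.85
tcp_pos: [0.5986, -0.1798, 0.1374]
eef_rot: [[0.188, 0.004, 0.982], [-0.982, -0.01, 0.188], [0.01, -1.0, 0.002]]
ft_force: [-0.0, -1.2, -0.8]
grip_width: 0.201
```

Request:
arm_command(plan=[{"linear":[40,0,0],"turn":[0,0,0],"claw":1},{"linear":[0,0,0],"turn":[0,0,0],"claw":1},{"linear":[0,0,0],"turn":[0,0,0],"claw":1}])

```text
clock: 34.22
tcp_pos: [0.6064, -0.2225, 0.1374]
eef_rot: [[0.187, 0.003, 0.982], [-0.982, -0.01, 0.187], [0.01, -1.0, 0.001]]
ft_force: [0.3, -0.8, -0.5]
grip_width: 0.003
```

```bash
python3 - <<'E'
from h import *
P,im=snap('w13');s=readout.observe();print(s['tcp_pos'],s['grip_width'])
for l,z in [('start_button_top',.054),('cover_grip',.075)]:
  for d in optics.landmark_of('wrist',l): print(l,round(d['conf'],2),np.round(d['centre'][::-1],1),onz(P,d['centre'][::-1],z).round(4))
cv2.imwrite('pics/w13c.png',im[60:360,130:430])
plan([.6095,-.2350,.062],-1.383)
E
```

```text
[ 0.60628802 -0.22246942  0.1373045 ] -0.001589516179723924
start_button_top 0.69 [291.7 216.8] [ 0.609 -0.235  0.054]
cover_grip 0.68 [186.8 226. ] [ 0.5952 -0.163   0.075 ]
lin [6.4, 37.9, 0.2] turn [-0.001, 0.001, 0.005]
lin [6.5, 37.9, 0.3] turn [-0.001, 0.001, 0.005]
```

View pics/w13c.png

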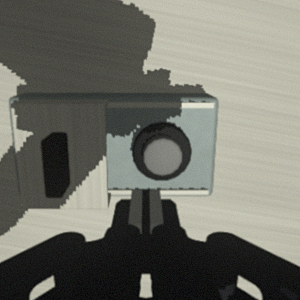

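The cover is aside and the button fully exposed at (162,157) in the crop; the network puts it at (0.609, -0.235). Pressing.

Request:
arm_command(plan=[{"linear":[6.4,38,0],"turn":[0,0,0.005],"claw":1},{"linear":[6.4,34,0],"turn":[0,0,0.005],"claw":1},{"linear":[0,0,0],"turn":[0,0,0],"claw":1}])

```text
clock: 34.75
tcp_pos: [0.6095, -0.2336, 0.0649]
eef_rot: [[0.19, 0.003, 0.982], [-0.982, -0.0, 0.19], [0.001, -1.0, 0.003]]
ft_force: [0.2, 0.1, -0.3]
grip_width: 0.003
```

```bash
python3 - <<'E'
from h import *
s=readout.observe();print(s['tcp_pos'],s['ft_force']);plan([.6092,-.2350,.058],-1.383,n=1)
E
```

```text
[ 0.60947718 -0.23364214  0.06492626] [ 0.23120414  0.10300607 -0.34945179]
lin [1.3, 6.9, -0.5] turn [-0.003, 0.004, 0.001]
```

Request:
arm_command(plan=[{"linear":[1.3,7,-0.5],"turn":[-0.003,0.004,0],"claw":1},{"linear":[0,5,0],"turn":[0,0,0],"claw":1}])

```text
clock: 35.0
tcp_pos: [0.6102, -0.2348, 0.0553]
eef_rot: [[0.187, 0.002, 0.982], [-0.982, -0.002, 0.187], [0.003, -1.0, 0.002]]
ft_force: [-1.7, -0.9, 2.8]
grip_width: -0.002
```

Request:
arm_command(plan=[{"linear":[0,3,0],"turn":[0,0,0],"claw":1}])

```text
clock: 35.12
tcp_pos: [0.6104, -0.2348, 0.053]
eef_rot: [[0.187, 0.003, 0.982], [-0.982, -0.003, 0.187], [0.004, -1.0, 0.002]]
ft_force: [-2.9, 0.6, 3.8]
grip_width: 0.004
```

Request:
arm_command(plan=[{"linear":[0,3,0],"turn":[0,0,0],"claw":1}])

```text
clock: 35.25
tcp_pos: [0.6107, -0.235, 0.0516]
eef_rot: [[0.187, 0.004, 0.982], [-0.982, -0.004, 0.187], [0.005, -1.0, 0.003]]
ft_force: [-15.2, 4.6, 33.1]
grip_width: -0.003
```

Request:
arm_command(plan=[{"linear":[0,2.5,0],"turn":[0,0,0],"claw":1}])

```text
clock: 35.38
tcp_pos: [0.6108, -0.235, 0.0515]
eef_rot: [[0.187, 0.005, 0.982], [-0.982, -0.005, 0.187], [0.005, -1.0, 0.004]]
ft_force: [-18.3, 7.0, 35.2]
grip_width: -0.002
```

It's a hard stop: 0.1 mm more travel at 35 N, after a soft stretch of about 4 N, so the button is bottomed. Now back to the fin.

Request:
arm_command(plan=[{"linear":[0,-30,0],"turn":[0,0,0],"claw":1},{"linear":[0,-50,0],"turn":[0,0,0],"claw":0.3},{"linear":[-37,0,0],"turn":[0,0,0],"claw":0.3},{"linear":[-37,0,0],"turn":[0,0,0],"claw":0.3},{"linear":[0,0,0],"turn":[0,0,0],"claw":0.3}])

```text
clock: 36.0
tcp_pos: [0.597, -0.16, 0.1358]
eef_rot: [[0.187, 0.009, 0.982], [-0.982, -0.005, 0.187], [0.007, -1.0, 0.008]]
ft_force: [0.4, -0.4, 0.6]
grip_width: 0.7
```

```bash
python3 - <<'E'
from h import *
s=readout.observe();print(s['tcp_pos'],s['ft_force'],s['grip_width']);plan([.5958,-.1620,.071],-1.383,n=2)
E
```

```text
[ 0.59697176 -0.16004921  0.13581704] [ 0.36280387 -0.41617073  0.57752126] 0.7000190339202822
lin [0.6, 32.4, -1.0] turn [-0.004, 0.0, 0.004]
lin [0.7, 32.4, -0.9] turn [-0.004, 0.0, 0.004]
```

Request:
arm_command(plan=[{"linear":[0.6,32,-1],"turn":[-0.004,0,0.004],"claw":0.3},{"linear":[0.6,31,-1],"turn":[-0.004,0,0.004],"claw":0.3},{"linear":[0,0,0],"turn":[0,0,0],"claw":0.5},{"linear":[0,0,0],"turn":[0,0,0],"claw":0.5}])

```text
clock: 36.5
tcp_pos: [0.5972, -0.1634, 0.0738]
eef_rot: [[0.187, 0.004, 0.982], [-0.982, -0.001, 0.187], [0.002, -1.0, 0.004]]
ft_force: [0.2, 0.1, 0.5]
grip_width: 0.503
```

Request:
arm_command(plan=[{"linear":[0,1,0],"turn":[0,0,0],"claw":1},{"linear":[0,0,0],"turn":[0,0,0],"claw":1},{"linear":[0,0,0],"turn":[0,0,0],"claw":1},{"linear":[0,0,0],"turn":[0,0,0],"claw":1}])

```text
clock: 37.0
tcp_pos: [0.5979, -0.1639, 0.0747]
eef_rot: [[0.187, 0.006, 0.982], [-0.982, -0.002, 0.187], [0.003, -1.0, 0.006]]
ft_force: [2.2, -1.0, -5.9]
grip_width: 0.128
```

Request:
arm_command(plan=[{"linear":[18,0,0],"turn":[0,0,0],"claw":1},{"linear":[18,0,0],"turn":[0,0,0],"claw":1},{"linear":[18,0,0],"turn":[0,0,0],"claw":1},{"linear":[13,0,0],"turn":[0,0,0],"claw":1}])

```text
clock: 37.5
tcp_pos: [0.6108, -0.2334, 0.0747]
eef_rot: [[0.187, 0.005, 0.982], [-0.982, -0.001, 0.187], [0.002, -1.0, 0.005]]
ft_force: [0.2, 2.3, -3.5]
grip_width: 0.127
```

Request:
arm_command(plan=[{"linear":[4,0,0],"turn":[0,0,0],"claw":1}])

```text
clock: 37.62
tcp_pos: [0.6113, -0.236, 0.0746]
eef_rot: [[0.186, 0.004, 0.982], [-0.982, 0.004, 0.186], [-0.003, -1.0, 0.005]]
ft_force: [-10.0, 42.6, 11.3]
grip_width: 0.129
```

Request:
arm_command(plan=[{"linear":[4,0,0],"turn":[0,0,0],"claw":1}])

```text
clock: 37.75
tcp_pos: [0.6114, -0.2361, 0.0746]
eef_rot: [[0.187, 0.001, 0.982], [-0.982, 0.012, 0.187], [-0.012, -1.0, 0.003]]
ft_force: [-14.2, 47.3, 17.2]
grip_width: 0.126
```

The shut stop is reached. Release, withdraw, and take a last look.

Request:
arm_command(plan=[{"linear":[0,0,0],"turn":[0,0,0],"claw":0.6},{"linear":[0,0,0],"turn":[0,0,0],"claw":0.5},{"linear":[0,-25,0],"turn":[0,0,0],"claw":0.5},{"linear":[0,-60,0],"turn":[0,0,0],"claw":0.2},{"linear":[0,-60,-40],"turn":[0,0,0],"claw":0}])

```text
clock: 38.38
tcp_pos: [0.577, -0.2454, 0.2123]
eef_rot: [[0.188, -0.003, 0.982], [-0.982, 0.013, 0.188], [-0.014, -1.0, -0.0]]
ft_force: [0.9, -0.9, 0.4]
grip_width: 0.905
```

Request:
arm_command(plan=[{"linear":[0,-50,-60],"turn":[0,0,0],"claw":0},{"linear":[0,-20,-60],"turn":[0,0,0],"claw":0},{"linear":[0,0,-60],"turn":[0,0,0],"claw":0},{"linear":[0,0,0],"turn":[0,0,0],"claw":0},{"linear":[0,0,0],"turn":[0,0,0],"claw":0}])

```text
clock: 39.0
tcp_pos: [0.4093, -0.2814, 0.2794]
eef_rot: [[0.185, 0.006, 0.983], [-0.983, 0.002, 0.185], [-0.001, -1.0, 0.007]]
ft_force: [0.5, 0.1, -0.7]
grip_width: 0.997
```

```bash
python3 - <<'E'
from h import *
s=readout.observe();print(s['clock'],s['tcp_pos'],s['ft_force'])
a=optics.capture('scene')[:,:,::-1]
print([(np.round(d['centre']),d['conf']) for d in optics.landmark_of('scene','cover_grip')])
b=optics.capture('top')[:,:,::-1]
v=np.vstack([cv2.resize(a[130:290,110:470],(675,300),interpolation=cv2.INTER_CUBIC),cv2.resize(b[110:290,160:470],(675,300)[:1]+(300,),interpolation=cv2.INTER_CUBIC)])
cv2.imwrite('pics/end.png',v)
E
```

```text
39.0 [ 0.40933433 -0.28138638  0.27942258] [ 0.50208553  0.12036059 -0.67748784]
[(array([229., 245.]), 0.6), (array([150., 123.]), 0.56), (array([193., 326.]), 0.44)]
```

View pics/end.png

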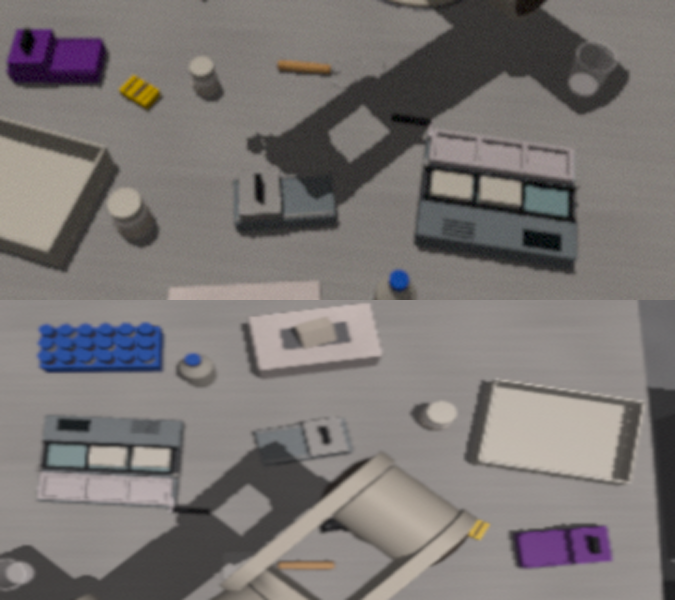

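The last picture shows both cassettes white side up in nests 1 and 2, the plate at rest, the cover shut and the bystanders where they were. Handing in.

```bash
python3 -c "
from bench import workorder;print(workorder.job_done())"
```

```text
the job is handed in; nothing more can be done
None
```

The job is done and handed in at about 39 s on the robot's clock. Only two cassettes were on the bench; I left the yellow look-alike and the purple console alone.

**What I did**
- I put the two cassettes face up in pockets 1 and 2, each seated within about 1 mm.
- I swung the plate fully over to its stop (32 N reaction), then back to rest. The two cassettes dropped into nests 1 and 2.
- I slid the cover 74.7 mm aside to its stop, pressed the button until it hit a hard stop at 35 N, and slid the cover back to its shut stop.

**Last checks**
- The final scene and top pictures show both cassettes white side up in nests 1 and 2, the plate empty and at rest, and the cover shut. The bystanders that show are where they were; the arm hides the small jar in the top view, but the scene view shows it.

**What disagreed or stayed open**
- **Button height:** it bottomed with the TCP at 51.5 mm, where the text implies 48 mm. I put this down to the closed fingertips reaching past the TCP, because a soft stretch of about 4 N came before the hard stop.
- **Bar grip:** the bar slid about 8 mm along the fingers during the first swing, so I regripped it deeper before swinging back.
- **Forces at the stops:** they peaked at about 44 N at the plate's rest stop and about 57 N in total at the cover stops. That was through the fingers and below the 120 N wrist limit. I took the 40 N limit as applying only to the arm and the gripper's body.

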